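# Rack a top-heavy casting on its sprung swivel stand

## Task

The tall aluminium casting has flopped over on the sprung swivel of its blue carrying stand. Lift the stand by its black handle, bring the casting upright and keep it balanced upright in the air, touching nothing, for at least five seconds; then bring it, never flopped over near the rack, into the orange fork of the green cooling rack, set the stand down flat on the table with the stem between the prongs, and let go; finish once the casting has come to rest against a prong. Do not knock the rack hard, do not tip the stand far over and leave the other things on the bench alone.

Things in the scene. Friction and masses are not known exactly. Their poses are not given: they have to be found in the camera images.
- stand: Blue carrying stand, loose, 0.64 kg without the casting (centre of mass at x = -220 mm). Origin: underside of its plate, straight below the swivel. x: from handle to swivel, y left, z up. Plate 345 x 120 x 10 mm, x = -290 to +55 mm. Steel counterweight (top at 38 mm) at x = -285 to -240 mm. Swivel between two cheeks at x = +-28 mm (top at 72 mm).
- handle (a point): Centre of the stand's black handle bar: 100 mm long (along the stand's x), 28 mm wide, 40 mm high, 170 mm behind the swivel, 55 mm above the plate's underside (bar from 35 to 75 mm) and in line with the swivel's axis: turning it about its length rolls the stand without shifting the swivel. Grip it across its width from above.
- pivot (a point): Centre of the swivel on the stand, 55 mm above the underside of the plate; its axis is the stand's x axis. A quick roll of the stand while the casting lies on a stop throws the casting across; a slow one lets it off gently.
- casting (a joint): Swivel angle of the casting on the stand, rad. 0: square to the plate; positive: turned about the stand's +x, top towards its -y. Stops at +-0.30; starts flopped on the + stop. Springs pull it to 0 with 0.68 N m/rad, damping 0.015 N m s/rad, no friction. Gravity beats the springs: it falls from upright with time constant 0.4 to 0.65 s. Rolling the stand against the lean makes the springs lift it.
- stem (a point): Point on the axis of the casting's round stem (28 mm diameter, from 24 to 225 mm above the swivel), 175 mm above the swivel; z runs up along the stem.
- top (a point): Tip of the casting's head, 345 mm above the swivel on the stem's axis; z up along the stem. The head (up to 80 mm diameter) begins 225 mm above the swivel. Casting: nominally 0.32 kg (real ones differ up to 6 %), centre of mass 249 mm above the swivel, moment of inertia 0.0229 kg m2 about the swivel axis, gravity moment 0.78 N m/rad.
- rack: Green cooling rack, fixed. Origin on the table below the middle of its fork, which opens to the rack's -x; y left, z up. Column 35 mm square at x = +122 to +158 mm, 252 mm high; foot plate 12 mm high from x = +90 to +200 mm, 140 mm wide. The stand's plate fits below the fork with its swivel over the origin and its x along the rack's x.
- fork (a point): Middle of the rack's fork, 230 mm above the table. Two orange prongs 20 mm high along the rack's x, inner faces at y = +-35 mm, from x = -30 mm to the crossbar at x = +107 mm; from x = -30 to -56 mm they flare out to about +-50 mm.
- cone: Bystander: aluminium sprue casting, 70 mm diameter foot, 125 mm high, standing. Origin: centre of its underside.
- ingot: Bystander: aluminium ingot 160 by 70 by 40 mm. Origin: centre of its underside.
- brush: Bystander: hand brush lying on the table, about 200 mm long. Origin: underside.

How it is judged:
By the outcome, as a careful person would: the job done as asked, in the order asked, and still so for the second after the job is handed in, with the robot touching nothing.
It also fails if it takes over 67 s, if anything falls off the work surface, if the arm or the gripper's body presses on something with over 40 N, if the wrist force passes 120 N, or if a joint passes its speed limit or range.

## Robot

A 6-joint arm with a two-finger parallel gripper is mounted at the origin on the work surface. World frame = base frame: x ahead of the robot, y to its left, z up, the work surface at z = 0. Lengths are in m, angles in degrees, forces in N, time in s.
With the tool pointing down it reaches from about 0.35 to 0.925 m from the base axis. Payload 6.4 kg.
Tool frame: the origin (TCP) lies at the centre of the arm's flange, where the gripper is bolted on; the fingertips stand 199 mm ahead of it and the grasp point (between the pads) lies 180 mm ahead of it (robot.finger_overhang is the distance from the TCP to the fingertips, in m); z points along the fingers, y is the line along which they close (so a half turn about z gives the same grasp; the last joint's range is limited). The gripper opens to 94 mm and grips with 3 to 60 N. Pads are 16 mm wide; open, the fingers measure 119 mm over their backs; the gripper's body (75 mm by 177 mm) begins 78 mm behind the grasp point.
Start: joints at [53.165, 14.043, 89.255, -0, 76.702, -9.975], TCP at [0.294, 0.58, 0.405] pointing down, gripper open.
Joint ranges: [-179.41, 179.41], [-58.25, 129.5], [7.25, 145.43], [-54.29, 234.29], [11.92, 165.04], [-157.13, 157.13]. Speed limits (degrees/s): [147.25, 147.25, 180, 180, 180, 180].

## Interface

Orientations are given as a 3x3 rotation matrix whose columns are the frame's x, y, z axes.
In Python, from bench import robot gives the robot as it stands.
- The arm moves only by the tool step_arm, never from a script. Its argument "commands" is a list of rows, each a list of 7 numbers: the shift along the tool's x, y, z in m, then the turn, a rotation vector about the tool's x, y, z in rad, then the opening, from 0 (shut) to 1 (fully open). In form: [[x, y, z, wx, wy, wz, hand], ...]. A call has 1 to 20 rows; each row is the pose to reach, as a shift and turn from the pose commanded when the call began, along the tool's axes at that moment; what a row does not reach only later rows make up. A row lasts 1/8 s, in which the tool goes at most 62.5 mm and 10.7 degrees, less where a joint would pass 70% of its speed; a pose out of reach is approached as far as the arm can. A call with a gripper value outside its range is refused whole. The fingers move at their own pace and stop on an object; "force" is the grip in N (left out, the last holds). Time passes only in rows, so rows that repeat a pose let the fingers close. It gives the time, the measured TCP pose, the force, the opening and the grip force at its end, in the units of the state.
- robot.get_state(): the state, without advancing time (a new reading comes with each control period).
- robot.read_camera(name): name is "scene" or "top" or "wrist"; returns a dict with "pixels" (384x512x3 uint8, red, green, blue), "fx", "fy", "cx", "cy" (pixels), "k1" (the pictures are not rectified: a ray, as slopes to the right and down, at radius r is drawn at 1 + k1 r^2 times it, then the intrinsics apply), "R" (3x3) and "t" (3): a world point X has camera coordinates R X + t. Camera axes: x right, y down, z forward; pixel columns grow to the right and rows downward; lengths in m; the calibration is good to about 2 mm. A picture is of the moment at which its call begins. There is no depth.
- robot.finish_job(): hands the job in; it is judged then, once.
Trained networks look in a picture, given as the dict that the camera call returned (one of the last four; its "shot" number tells which), for a name from the list of things; names that differ only in an ending like _2 or _b are one class to them, and where a whole thing is asked for, a point or a joint stands for the part that bears it (a point fixed in the world has none). Each returns a list of dicts, best first, with "confidence" (0 to 1); they miss things now and then, are a little off and sometimes report something else, mostly with a low value. They report only what shows in the picture. A call takes as long as a camera call.
- robot.trace(picture, name): "region" (384x512 bool, what is visible of it) and "point" ([column, row] in pixels, amid what is visible of it).
The state is a dict: "t": time; "q": joint angles; "joint_vel": joint speeds; "tau": joint torques, N m; "ee_pos": TCP position; "ee_rot": TCP orientation; "force": force on the tool from outside, world axes, zero at the start; "wrist_torque": the same for the moment, N m; "gripper_width": opening from 0.0 (shut) to 1.0 (fully open); "finger_force": force on a finger pad.
Only numpy, scipy, OpenCV 4.12 (cv2) and the standard library are available. Lean on these libraries where they do the work, as an engineer would, in place of code of your own. Each camera call takes 0.05 s, during which the arm holds its last target. There are 200 camera calls.

## Working session

There is one attempt and no reset: what is moved stays moved. The work goes in short steps, Python scripts to look and compute and a tool call to move; the robot and the scene stay as the last step left them, time stands still between calls to the robot, and variables do not carry over. Pictures are saved under pics/ and viewed, at most 10 in all, crops included, and the job is handed in when it is done.

Besides the shell and the picture viewer there is one more tool, called after "Emit:" in YAML: its name, and indented under it one key for each argument. step_arm: Moves the arm, as the interface text tells. Its arguments: {"type":"object","properties":{"commands":{"type":"array"},"force":{"type":"number"}},"required":["commands"]}

```bash
mkdir -p pics; ls
cat > h.py <<'E'
import numpy as np, cv2
from bench import robot
def ray(p,uv):
    K=np.array([[p['fx'],0,p['cx']],[0,p['fy'],p['cy']],[0,0,1.]])
    d=(np.array(uv,float)-[p['cx'],p['cy']])/[p['fx'],p['fy']]
    n=d.copy()
    for _ in range(20): n=d/(1+p['k1']*(n@n))
    R=np.array(p['R']);t=np.array(p['t'])
    v=R.T@np.array([n[0],n[1],1.]); return -R.T@t, v/np.linalg.norm(v)
def proj(p,X):
    c=np.array(p['R'])@np.array(X,float)+np.array(p['t']); n=c[:2]/c[2]; n=n*(1+p['k1']*(n@n))
    return n*[p['fx'],p['fy']]+[p['cx'],p['cy']]
def atz(p,uv,z):
    o,v=ray(p,uv); return o+v*(z-o[2])/v[2]
def tri(obs):
    A=np.zeros((3,3));b=np.zeros(3)
    for p,uv in obs:
        o,v=ray(p,uv);M=np.eye(3)-np.outer(v,v);A+=M;b+=M@o
    X=np.linalg.solve(A,b); return X,[np.round(proj(p,X)-uv,1) for p,uv in obs]
E
python3 - <<'E'
from h import *
P={n:robot.read_camera(n) for n in('scene','top')}
for n,p in P.items():
    cv2.imwrite(f'pics/{n}0.png',p['pixels'][:,:,::-1])
    print(n,ray(p,[256,192]))
    for k in ['stand','handle','pivot','casting','stem','top','rack','fork','cone','ingot','brush']:
        r=robot.trace(p,k)
        print(k,[(round(a['confidence'],2),np.round(a['point'],1).tolist(),int(a['region'].sum())) for a in r[:2]])
print(robot.get_state())
E
```

```text
pics
scene (array([1.28508279, 0.4430301 , 1.25775561]), array([-0.52741566, -0.33935067, -0.77889271]))
stand [(0.64, [206.8, 202.9], 2688)]
handle [(0.86, [205.6, 200.9], 2580)]
pivot [(0.84, [205.5, 202.5], 2571)]
casting [(0.77, [176.0, 169.0], 843)]
stem [(0.92, [180.3, 171.3], 788)]
top [(0.94, [181.3, 170.7], 989)]
rack [(0.95, [275.4, 299.3], 2167)]
fork [(0.9, [274.9, 299.9], 1999)]
cone [(0.75, [390.7, 235.9], 325)]
ingot [(0.58, [365.2, 280.3], 799)]
brush [(0.48, [161.9, 176.8], 176)]
top (array([0.38469926, 0.00395978, 1.56863112]), array([ 0.12249759,  0.00107191, -0.99246823]))
stand [(0.59, [308.4, 176.3], 2734)]
handle [(0.79, [306.4, 177.8], 2584), (0.18, [199.4, 125.9], 1169)]
pivot [(0.76, [304.1, 178.3], 2608), (0.32, [197.0, 126.5], 1299)]
casting [(0.73, [337.1, 146.1], 702)]
stem [(0.73, [336.1, 149.1], 710)]
top [(0.58, [338.9, 146.9], 716)]
rack [(0.73, [200.7, 124.0], 1141), (0.61, [305.4, 175.8], 2646)]
fork [(0.71, [199.5, 128.7], 1272), (0.53, [378.3, 185.8], 302)]
cone [(0.76, [143.8, 244.5], 278)]
ingot [(0.96, [147.4, 197.6], 604), (0.51, [307.0, 177.5], 2748)]
brush [(0.61, [379.8, 183.7], 356)]
{'t': 1.2, 'q': array([ 5.31635024e+01,  1.40420950e+01,  8.92564671e+01, -4.20119118e-03,
        7.66999593e+01, -9.97765143e+00]), 'joint_vel': array([-0.04205011, -0.02208595,  0.07251473,  0.0169869 ,  0.00116742,
       -0.03327838]), 'tau': array([ 3.20335210e-03, -4.15830338e+01, -3.14879286e+01,  6.86576217e-02,
        2.87114026e-02, -2.50515393e-05]), 'ee_pos': array([0.29369456, 0.57987175, 0.4046572 ]), 'ee_rot': array([[-8.92129888e-01,  4.51778993e-01,  7.25836793e-05],
       [ 4.51778992e-01,  8.92129891e-01, -2.21265965e-05],
       [-7.47504013e-05,  1.30519835e-05, -9.99999997e-01]]), 'force': array([-0.10531948, -0.46506333,  0.40340338]), 'wrist_torque': array([-0.00473928, -0.04472707, -0.05279307]), 'finger_force': 0.0, 'gripper_width': 0.9980032443539051}
```

Run:
```python
import cv2
a=cv2.imread('pics/scene0.png')[100:384,120:450]; cv2.imwrite('pics/s1.png',cv2.resize(a,None,fx=2.1,fy=2.1,interpolation=2))
a=cv2.imread('pics/top0.png')[70:290,110:430]; cv2.imwrite('pics/t1.png',cv2.resize(a,None,fx=2.5,fy=2.5,interpolation=2))
```

```text
(no output)
```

View pics/s1.png

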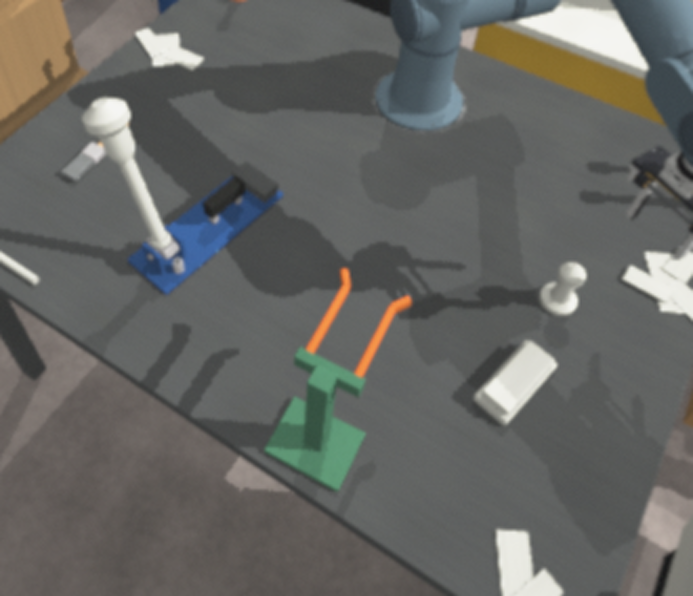

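View pics/t1.png

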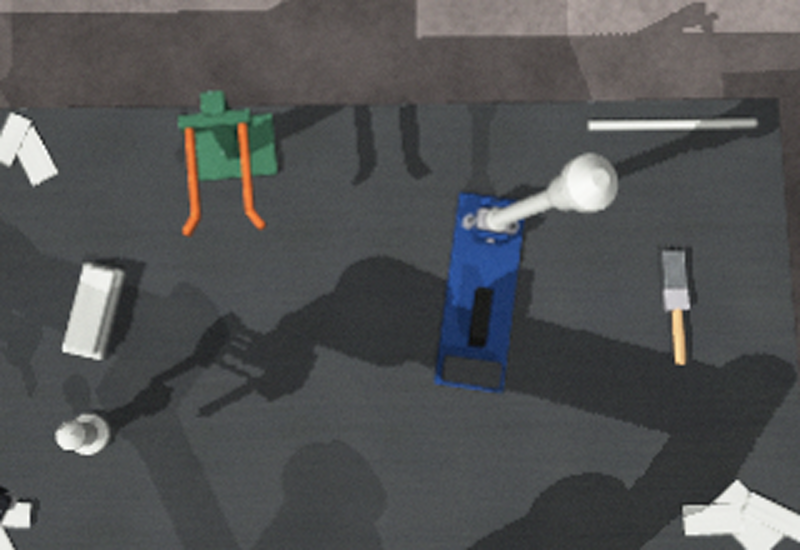

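```bash
cat > meas.py <<'E'
from h import *
P={n:robot.read_camera(n) for n in('top','scene')}
for n,p in P.items():
    hsv=cv2.cvtColor(p['pixels'],cv2.COLOR_RGB2HSV)
    r=robot.trace(p,'stand')[0]['region'].astype(np.uint8)
    R2=cv2.dilate(r,np.ones((5,5)))
    blue=((hsv[:,:,0]>100)&(hsv[:,:,0]<128)&(hsv[:,:,1]>130)&(R2>0))
    ys,xs=np.nonzero(blue)
    W=np.array([atz(p,(x,y),.01)[:2] for x,y in zip(xs,ys)],np.float32)
    rect=cv2.minAreaRect(W); print(n,'plate',np.round(rect[0],4),np.round(rect[1],4),rect[2],'\n',np.round(cv2.boxPoints(rect),4).tolist())
    hull=np.zeros_like(r);cv2.fillConvexPoly(hull,cv2.convexHull(np.c_[xs,ys].astype(np.int32)),1)
    dark=((p['pixels'].max(2)<45)&(hull>0)).astype(np.uint8)
    k,l,s,c=cv2.connectedComponentsWithStats(dark)
    for i in np.argsort(-s[1:,4])[:3]+1: print('dark',s[i],np.round(c[i],1), np.round(atz(p,c[i],.072),4))
    orange=((hsv[:,:,0]<14)&(hsv[:,:,0]>5)&(hsv[:,:,1]>190)&(hsv[:,:,2]>120)).astype(np.uint8)
    k,l,s,c=cv2.connectedComponentsWithStats(orange)
    for i in np.argsort(-s[1:,4])[:3]+1:
        yy,xx=np.nonzero(l==i)
        W=np.array([atz(p,(x,y),.235)[:2] for x,y in zip(xx,yy)])
        d,e=W[W[:,0].argmin()],W[W[:,0].argmax()]
        # centreline: mean y per x-bin
        b=[(np.round(W[(W[:,0]>=a)&(W[:,0]<a+.02)].mean(0),4).tolist()) for a in np.arange(W[:,0].min(),W[:,0].max()-.01,.02)]
        print('orange',s[i],np.round(d,3),np.round(e,3),b)
E
python3 meas.py
```

```text
top plate [ 0.6008 -0.1972] [0.1208 0.3454] 80.80101776123047 
 [[0.4207000136375427, -0.22920000553131104], [0.7616000175476074, -0.28439998626708984], [0.7809000015258789, -0.16519999504089355], [0.4399999976158142, -0.10999999940395355]]
dark [297 185  10  24 151] [301.7 196.7] [ 0.5467 -0.1869  0.072 ]
dark [287 217   1   1   1] [287. 217.] [ 0.4619 -0.1228  0.072 ]
orange [186 128   4  26  29] [0.703 0.258] [0.801 0.267] [[0.7126, 0.2616], [0.734, 0.2624], [0.7542, 0.2664], [0.7733, 0.2665], [0.7917, 0.2673]]
orange [185 155   5   9  10] [0.664 0.273] [0.695 0.258] [[0.6741, 0.2679], [0.6912, 0.2595]]
orange [209 147   3   9   9] [0.694 0.175] [0.725 0.182] [[0.7037, 0.1773], [0.7212, 0.1798]]
scene plate [ 0.6054 -0.1923] [0.1197 0.337 ] 80.71168518066406 
 [[0.429500013589859, -0.22419999539852142], [0.7620000243186951, -0.2786000072956085], [0.7813000082969666, -0.16040000319480896], [0.4487999975681305, -0.10610000044107437]]
dark [225 193   8   5  13] [228.1 195.2] [ 0.5636 -0.1651  0.072 ]
dark [218 198   4   4  12] [219.3 199.7] [ 0.6042 -0.1818  0.072 ]
dark [223 198   1   2   2] [223.  198.5] [ 0.5904 -0.1725  0.072 ]
```

```bash
cat >> h.py <<'E'
from scipy.spatial.transform import Rotation as Ro
def rel(Rc,pc,Rt,pt):
    return np.r_[Rc.T@(np.array(pt)-pc), Ro.from_matrix(Rc.T@Rt).as_rotvec()]
def tool(yaw,rho=0):  # tool x = -stand x ; stand yaw in rad, roll rho about stand x
    return (Ro.from_euler('z',yaw)*Ro.from_euler('x',rho)).as_matrix()@np.diag([-1,1,-1.])
E
python3 - <<'E'
from h import *
s=robot.get_state()
print(np.round(rel(s['ee_rot'],s['ee_pos'],tool(np.radians(-9.2)),[.549,-.188,.355]),4).tolist())
P={n:robot.read_camera(n) for n in('top','scene')}
print(P['top']['fx'],P['scene']['fx'],robot.get_state()['t'])
box={'top':(180,115,225,170),'scene':(255,220,325,290)}
for n,p in P.items():
    hsv=cv2.cvtColor(p['pixels'],cv2.COLOR_RGB2HSV)
    x0,y0,x1,y1=box[n]
    m=((hsv[:,:,0]<18)&(hsv[:,:,1]>150)&(hsv[:,:,2]>110)).astype(np.uint8); q=np.zeros_like(m); q[y0:y1,x0:x1]=m[y0:y1,x0:x1]
    k,l,st,c=cv2.connectedComponentsWithStats(q,connectivity=8)
    for i in np.argsort(-st[1:,4])[:2]+1:
        yy,xx=np.nonzero(l==i)
        W=np.array([atz(p,(x,y),.238)[:2] for x,y in zip(xx,yy)])
        print(n,st[i],[(np.round(W[(W[:,0]>=a)&(W[:,0]<a+.02)].mean(0),4).tolist()) for a in np.arange(W[:,0].min(),W[:,0].max()-.01,.02)],W[:,0].max())
E
```

```text
[-0.5747, -0.5697, 0.0496, -0.0, -0.0, -0.3082]
356.8149044519311 348.19115687718545 1.5
top [183 121   7  43 162] [[0.6734, 0.2714], [0.694, 0.2638], [0.7134, 0.2639], [0.7336, 0.2661], [0.7529, 0.2677], [0.7718, 0.2688], [0.7928, 0.2712], [0.8119, 0.272]] 0.8277447245996844
top [205 119  11  43 152] [[0.6813, 0.169], [0.7004, 0.1798], [0.7212, 0.1829], [0.7396, 0.1842], [0.7597, 0.1858], [0.78, 0.1871], [0.7991, 0.1897], [0.8188, 0.1916]] 0.8347258612892299
scene [289 241  27  38 195] [[0.6756, 0.2775], [0.694, 0.2702], [0.7144, 0.2681], [0.7345, 0.2699], [0.7545, 0.2717], [0.7745, 0.2733], [0.7946, 0.2747], [0.8147, 0.2762]] 0.8253532531816336
scene [266 228  21  40 185] [[0.6847, 0.1725], [0.703, 0.1844], [0.7234, 0.1873], [0.7437, 0.1893], [0.7634, 0.1905], [0.7839, 0.1924], [0.8039, 0.1934], [0.8228, 0.1956]] 0.8317833883644229
```

Emit:
step_arm:
  commands:
    - [-0.575,-0.57,0.05,0,0,-0.308,1]
    - [-0.575,-0.57,0.05,0,0,-0.308,1]
    - [-0.575,-0.57,0.05,0,0,-0.308,1]
    - [-0.575,-0.57,0.05,0,0,-0.308,1]
    - [-0.575,-0.57,0.05,0,0,-0.308,1]
    - [-0.575,-0.57,0.05,0,0,-0.308,1]
    - [-0.575,-0.57,0.05,0,0,-0.308,1]
    - [-0.575,-0.57,0.05,0,0,-0.308,1]
    - [-0.575,-0.57,0.05,0,0,-0.308,1]
    - [-0.575,-0.57,0.05,0,0,-0.308,1]
    - [-0.575,-0.57,0.05,0,0,-0.308,1]
    - [-0.575,-0.57,0.05,0,0,-0.308,1]
    - [-0.575,-0.57,0.05,0,0,-0.308,1]
    - [-0.575,-0.57,0.05,0,0,-0.308,1]
    - [-0.575,-0.57,0.05,0,0,-0.308,1]
  force: 40

```text
t: 3.38
ee_pos: [0.5489, -0.1881, 0.3544]
ee_rot: [[-0.987, 0.16, -0.001], [0.16, 0.987, 0.001], [0.001, 0.001, -1.0]]
force: [0.1, -0.4, 0.5]
gripper_width: 0.999
finger_force: 0.0
```

Run:
```python
from h import *
p=robot.read_camera('wrist'); s=robot.get_state(); print(s['t'],s['ee_pos'],s['ee_rot'],s['force'],s['wrist_torque'])
im=p['pixels'][:,:,::-1].copy()
for X in [(.5494,-.1861,.075),(.717,-.2132,.055),(.5494+.0494,-.1861-.008,.075),(.5494-.0494,-.1861+.008,.075)]:
    u=proj(p,X); print(u); cv2.circle(im,(int(u[0]),int(u[1])),3,(0,0,255),-1)
cv2.imwrite('pics/w1.png',im)
r=robot.trace(p,'handle'); print([(a['confidence'],a['point']) for a in r])
```

```text
3.425 [ 0.54888163 -0.18744183  0.35452025] [[-9.87242583e-01  1.59222819e-01 -4.20218921e-04]
 [ 1.59222616e-01  9.87242589e-01  4.78646560e-04]
 [ 4.91069470e-04  4.05631910e-04 -9.99999797e-01]] [-0.543546    0.43523626 -0.01580099] [0.02565801 0.03805795 0.031319  ]
[261.98405287 195.70376667]
[261.68693874 328.18395653]
[261.93053713 243.2243314 ]
[262.03348406 143.95013501]
[(0.93, [258.8, 180.7])]
```

View pics/w1.png

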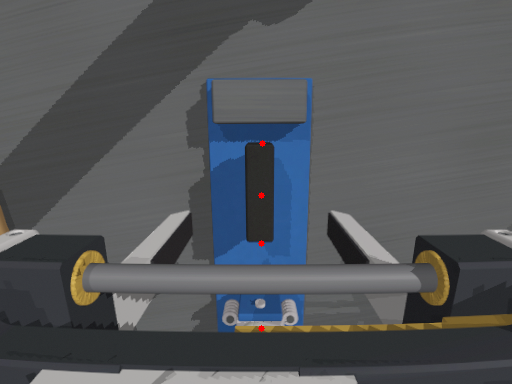

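Emit:
step_arm:
  commands:
    - [-0.021,-0.001,0.03,0,0,0,1]
    - [-0.021,-0.001,0.06,0,0,0,1]
    - [-0.021,-0.001,0.09,0,0,0,1]
    - [-0.021,-0.001,0.11,0,0,0,1]
    - [-0.021,-0.001,0.12,0,0,0,1]
    - [-0.021,-0.001,0.12,0,0,0,1]
    - [-0.021,-0.001,0.12,0,0,0,0]
    - [-0.021,-0.001,0.12,0,0,0,0]
    - [-0.021,-0.001,0.12,0,0,0,0]
    - [-0.021,-0.001,0.12,0,0,0,0]
    - [-0.021,-0.001,0.12,0,0,0,0]
    - [-0.021,-0.001,0.12,0,0,0,0]
    - [-0.021,-0.001,0.12,0,0,0,0]
    - [-0.021,-0.001,0.12,0,0,0,0]
  force: 60

```text
t: 5.22
ee_pos: [0.5697, -0.1923, 0.2346]
ee_rot: [[-0.987, 0.16, -0.0], [0.16, 0.987, 0.001], [0.0, 0.001, -1.0]]
force: [1.0, 3.4, 0.4]
gripper_width: 0.291
finger_force: 60.0
```

```bash
cat >> h.py <<'E'
import json
OFF=np.array([0,0,.18])
def pose(c):  # c=[gx,gy,gz,yaw,rho] -> R,p of TCP
    R=tool(c[3],c[4]); return R,np.array(c[:3])-R@OFF
def rows(c0,cs):
    R0,p0=pose(c0); out=[]
    for c in cs: 
        R,p=pose(c); out.append([round(float(v),4)+0. for v in rel(R0,p0,R,p)]+[0])
    return out
def mj(n): s=np.arange(1,n+1)/n; return s**3*(10-15*s+6*s*s)
E
python3 - <<'E'
from h import *
s=robot.get_state(); print(s['ee_pos'])
c0=np.array([.5697,-.1923,.0546,np.radians(-9.2),0.])
c1=c0+[0,0,.05,0,0]; c2=np.array([.46,-.15,.1046,np.radians(4.8),0])
cs=[c0+(c1-c0)*a for a in mj(6)]+[c1+(c2-c1)*a for a in mj(12)]
for r in rows(c0,cs): print(r,end=',')
json.dump(c2.tolist(),open('c.json','w'))
E
```

```text
[ 0.56973282 -0.19231256  0.23461989]
[0.0, 0.0, -0.0018, 0.0, 0.0, 0.0, 0],[0.0, 0.0, -0.0105, 0.0, 0.0, 0.0, 0],[0.0, 0.0, -0.025, 0.0, 0.0, 0.0, 0],[0.0, 0.0, -0.0395, 0.0, 0.0, 0.0, 0],[0.0, 0.0, -0.0482, 0.0, 0.0, 0.0, 0],[0.0, 0.0, -0.05, 0.0, 0.0, 0.0, 0],[0.0006, 0.0001, -0.05, 0.0, 0.0, -0.0012, 0],[0.0041, 0.0009, -0.05, 0.0, 0.0, -0.0087, 0],[0.0119, 0.0025, -0.05, 0.0, 0.0, -0.0253, 0],[0.0241, 0.0051, -0.05, 0.0, 0.0, -0.0513, 0],[0.0399, 0.0084, -0.05, 0.0, 0.0, -0.0847, 0],[0.0575, 0.0121, -0.05, 0.0, 0.0, -0.1222, 0],[0.0752, 0.0158, -0.05, 0.0, 0.0, -0.1597, 0],[0.0909, 0.0191, -0.05, 0.0, 0.0, -0.1931, 0],[0.1031, 0.0217, -0.05, 0.0, 0.0, -0.2191, 0],[0.111, 0.0234, -0.05, 0.0, 0.0, -0.2357, 0],[0.1145, 0.0241, -0.05, 0.0, 0.0, -0.2431, 0],[0.1151, 0.0242, -0.05, 0.0, 0.0, -0.2443, 0],
```

Emit:
step_arm:
  commands:
    - [0,0,-0.0018,0,0,0,0]
    - [0,0,-0.0105,0,0,0,0]
    - [0,0,-0.025,0,0,0,0]
    - [0,0,-0.0395,0,0,0,0]
    - [0,0,-0.0482,0,0,0,0]
    - [0,0,-0.05,0,0,0,0]
    - [0.0006,0.0001,-0.05,0,0,-0.0012,0]
    - [0.0041,0.0009,-0.05,0,0,-0.0087,0]
    - [0.0119,0.0025,-0.05,0,0,-0.0253,0]
    - [0.0241,0.0051,-0.05,0,0,-0.0513,0]
    - [0.0399,0.0084,-0.05,0,0,-0.0847,0]
    - [0.0575,0.0121,-0.05,0,0,-0.1222,0]
    - [0.0752,0.0158,-0.05,0,0,-0.1597,0]
    - [0.0909,0.0191,-0.05,0,0,-0.1931,0]
    - [0.1031,0.0217,-0.05,0,0,-0.2191,0]
    - [0.111,0.0234,-0.05,0,0,-0.2357,0]
    - [0.1145,0.0241,-0.05,0,0,-0.2431,0]
    - [0.1151,0.0242,-0.05,0,0,-0.2443,0]
    - [0.1151,0.0242,-0.05,0,0,-0.2443,0]
    - [0.1151,0.0242,-0.05,0,0,-0.2443,0]

```text
t: 7.72
ee_pos: [0.4602, -0.1506, 0.2847]
ee_rot: [[-0.997, -0.083, 0.0], [-0.083, 0.997, -0.0], [-0.0, -0.0, -1.0]]
force: [0.1, 1.2, -9.1]
gripper_width: 0.29
finger_force: 60.0
```

Run:
```python
from h import *
D=[]
for n in ('top','scene')*3:
    p=robot.read_camera(n); s=robot.get_state(); D.append((s['force'],s['wrist_torque']))
    if len(D)<=2: cv2.imwrite(f'pics/{n}2.png',p['pixels'][:,:,::-1]); np.save(n+'2.npy',p,allow_pickle=True)
D=np.array(D); print(s['t'],s['ee_pos'],'\n',s['ee_rot']); print(D.mean(0),D.std(0))
a=cv2.imread('pics/scene2.png'); b=cv2.imread('pics/top2.png')
c0=np.array(json.load(open('c.json')));print(c0)
ax=np.array([np.cos(c0[3]),np.sin(c0[3]),0]); piv=c0[:3]+.149*ax
out=[]
for n,im in (('scene',a),('top',b)):
    p=np.load(n+'2.npy',allow_pickle=True).item()
    for th in (.3,):
        d=np.array([np.sin(c0[3])*np.sin(th),-np.cos(c0[3])*np.sin(th),np.cos(th)])
        U=[proj(p,piv+d*l) for l in (0,.175,.345)]; print(n,np.round(U,1).tolist())
    u=np.mean(U,0).astype(int)
    big=cv2.resize(im[u[1]-65:u[1]+65,u[0]-65:u[0]+65],None,fx=3,fy=3)
    for q in U: cv2.circle(big,tuple(((q-u+65)*3).astype(int)),2,(0,0,255),-1)
    out.append(big)
cv2.imwrite('pics/c2.png',np.hstack(out))
```

```text
8.025 [ 0.45998106 -0.15045156  0.28460866] 
 [[-9.96514919e-01 -8.34147042e-02 -6.38883826e-05]
 [-8.34147084e-02  9.96514918e-01  6.67758665e-05]
 [ 5.80956372e-05  7.18723780e-05 -9.99999996e-01]]
[[ 5.09670240e-03 -9.15363501e-02 -9.38382483e+00]
 [ 2.59935641e-01  4.64749987e-02 -1.57985731e-02]] [[0.69485099 0.36779726 0.43648526]
 [0.02643428 0.0231776  0.02959169]]
[ 0.46      -0.15       0.1046     0.0837758  0.       ]
scene [[226.6, 200.2], [212.5, 168.6], [196.4, 132.3]]
top [[290.3, 181.2], [308.4, 172.9], [331.1, 162.6]]
```

View pics/c2.png

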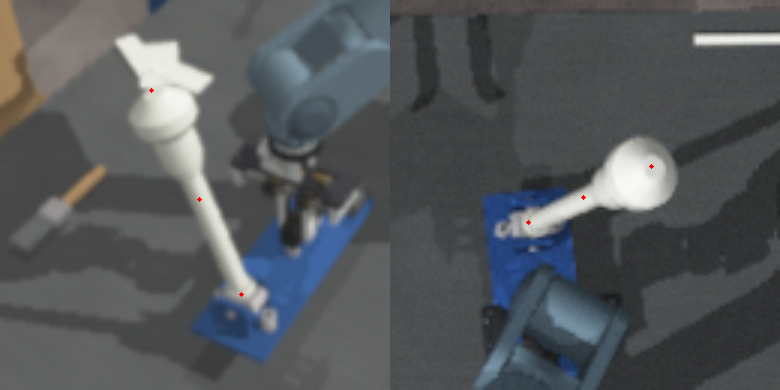

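```bash
cat > vis.py <<'E'
from h import *
L=np.linspace(.03,.345,64)
LP=[.03,.224,.226,.25,.27,.285,.30,.32,.335,.345]; RP=[.014,.014,.022,.025,.032,.039,.039,.030,.014,.004]
def axis(c,th):
    s=np.array([np.sin(c[3]),-np.cos(c[3]),0]); return s*np.sin(th)+np.array([0,0,np.cos(th)])
def pivot(c): return np.array(c[:3])+.149*np.array([np.cos(c[3]),np.sin(c[3]),0])
S=4
def white(p):
    a=p['pixels'].astype(float); lo=a.min(2); sat=a.max(2)-lo
    return np.clip((lo-90)/40,0,1)*(sat<45)
def render(p,c,th,off,roi):
    x0,y0,w,h=roi; T=np.zeros((h*S,w*S),np.uint8); P=pivot(c); d=axis(c,th); R=np.array(p['R']);t=np.array(p['t'])
    for l,r in zip(L,np.interp(L,LP,RP)):
        X=P+d*l; u=(proj(p,X)+off-[x0,y0]+.5)*S; rr=p['fx']*r/(R@X+t)[2]*S
        cv2.circle(T,(int(round(u[0]*8)),int(round(u[1]*8))),int(round(rr*8)),255,-1,shift=3)
    return cv2.resize(T,(w,h),interpolation=cv2.INTER_AREA)/255.
def roi_of(p,c):
    U=np.array([proj(p,pivot(c)+axis(c,t)*l) for t in(-.34,0,.34) for l in(0,.36)]); a=np.floor(U.min(0)-15).astype(int);b=np.ceil(U.max(0)+15).astype(int)
    return a[0],a[1],b[0]-a[0],b[1]-a[1]
def cost(p,c,th,off,W=None,roi=None):
    roi=roi or roi_of(p,c); x0,y0,w,h=roi; W=white(p)[y0:y0+h,x0:x0+w] if W is None else W
    T=render(p,c,th,off,roi); return -((T*W).sum()-.5*T.sum())  # reward white inside, penalise dark inside
def angle(p,c,off):
    roi=roi_of(p,c); x0,y0,w,h=roi; W=white(p)[y0:y0+h,x0:x0+w]
    W=W-.0
    g=np.arange(-.36,.361,.02); k=np.array([cost(p,c,t,off,W,roi) for t in g]); b=g[k.argmin()]
    g=b+np.arange(-.03,.031,.0025); k=np.array([cost(p,c,t,off,W,roi) for t in g])
    i=k.argmin(); sel=abs(g-g[i])<.016; q=np.polyfit(g[sel]-g[i],k[sel],2)
    return g[i]-q[1]/(2*q[0]), -k.min()/(.5*render(p,c,g[i],off,roi).sum())
E
python3 - <<'E'
from vis import *
from scipy.optimize import minimize
c=json.load(open('c.json'))
for n in('top','scene'):
    p=np.load(n+'2.npy',allow_pickle=True).item()
    a=[angle(p,c,np.zeros(2))]
    r=min(((cost(p,c,.3,np.array([x,y])),x,y) for x in np.arange(-3,3.1,.5) for y in np.arange(-3,3.1,.5)))
    print(n,roi_of(p,c),a,r,angle(p,c,np.array(r[1:])))
    # profile
    W=white(p); P=pivot(c); d=axis(c,.3); out=[]
    for l in np.arange(.15,.36,.01):
        u=proj(p,P+d*l); v=proj(p,P+d*(l+.01))-u; nrm=np.array([-v[1],v[0]])/np.hypot(*v); sc=p['fx']/(np.array(p['R'])@(P+d*l)+p['t'])[2]
        s=np.arange(-20,20,.25); val=cv2.remap(W.astype(np.float32),(u[0]+s*nrm[0]).astype(np.float32)[None],(u[1]+s*nrm[1]).astype(np.float32)[None],1)[0]
        out.append((round(l,2),round(val.sum()*.25/sc*500),round((val*s).sum()/max(val.sum(),1e-3),1)))
    print(out)
E
```

```text
top (np.int64(247), np.int64(146), np.int64(106), np.int64(51)) [(np.float64(0.3263072388425976), np.float64(0.9152728626238336))] (np.float64(-310.6525490196079), np.float64(2.0), np.float64(-1.0)) (np.float64(0.3051568062461828), np.float64(0.928108820401342))
[(np.float64(0.15), 14, np.float64(-0.0)), (np.float64(0.16), 14, np.float64(0.3)), (np.float64(0.17), 14, np.float64(0.2)), (np.float64(0.18), 14, np.float64(0.3)), (np.float64(0.19), 14, np.float64(0.0)), (np.float64(0.2), 15, np.float64(0.2)), (np.float64(0.21), 17, np.float64(0.1)), (np.float64(0.22), 21, np.float64(0.2)), (np.float64(0.23), 24, np.float64(0.5)), (np.float64(0.24), 26, np.float64(0.4)), (np.float64(0.25), 27, np.float64(0.0)), (np.float64(0.26), 31, np.float64(0.2)), (np.float64(0.27), 35, np.float64(0.4)), (np.float64(0.28), 38, np.float64(0.4)), (np.float64(0.29), 39, np.float64(0.2)), (np.float64(0.3), 40, np.float64(0.1)), (np.float64(0.31), 41, np.float64(0.4)), (np.float64(0.32), 40, np.float64(0.2)), (np.float64(0.33), 40, np.float64(-0.0)), (np.float64(0.34), 39, np.float64(0.3)), (np.float64(0.35
[... 455 characters left out ...]
.4)), (np.float64(0.19), 19, np.float64(2.9)), (np.float64(0.2), 18, np.float64(2.6)), (np.float64(0.21), 18, np.float64(2.0)), (np.float64(0.22), 20, np.float64(2.1)), (np.float64(0.23), 27, np.float64(2.3)), (np.float64(0.24), 31, np.float64(1.7)), (np.float64(0.25), 33, np.float64(1.3)), (np.float64(0.26), 35, np.float64(0.8)), (np.float64(0.27), 36, np.float64(0.7)), (np.float64(0.28), 36, np.float64(1.2)), (np.float64(0.29), 43, np.float64(1.2)), (np.float64(0.3), 47, np.float64(1.2)), (np.float64(0.31), 47, np.float64(1.0)), (np.float64(0.32), 54, np.float64(2.7)), (np.float64(0.33), 57, np.float64(3.8)), (np.float64(0.34), 53, np.float64(4.3)), (np.float64(0.35), 44, np.float64(4.4))]
```

```bash
python3 - <<'E'
s=open('vis.py').read()
i=s.index('LP=');j=s.index('\n',i)
s=s[:i]+"LP=[.03,.224,.226,.25,.27,.29,.31,.325,.337,.345]; RP=[.014,.014,.024,.027,.034,.039,.040,.036,.025,.008]"+s[j:]
open('vis.py','w').write(s)
E
cat > ctl.py <<'E'
from vis import *
from scipy.optimize import least_squares
DT=1/160; K,CD,I0,G0=.68,.015,.0229,.78
def sim(x0,t0,t1,kn,mgl,b,lag):
    """kn: knots (t,rho,ylat). returns times, thetas, v"""
    kn=np.array(kn); n=int(round((t1-t0)/DT)); t=t0+DT*np.arange(n+1)
    r=np.interp(t-lag,kn[:,0],kn[:,1])+b; y=np.interp(t-lag,kn[:,0],kn[:,2])
    w=8; y=np.convolve(np.r_[[y[0]]*w,y,[y[-1]]*w],np.ones(2*w+1)/(2*w+1),'valid')  # smooth
    w=4; y=np.convolve(np.r_[[y[0]]*w,y,[y[-1]]*w],np.ones(2*w+1)/(2*w+1),'valid')
    a=np.gradient(np.gradient(y,DT),DT); rd=np.gradient(r,DT)
    I=I0*mgl/G0; ml=mgl/9.81; th,v=x0; TH=[th];V=[v]
    for i in range(n):
        v+=DT*((mgl*np.sin(th)-K*(th-r[i])-CD*(v-rd[i])+ml*a[i])/I); th+=DT*v
        f=th-r[i+1]
        if f>.3: th=r[i+1]+.3; v=min(v,rd[i+1])
        if f<-.3: th=r[i+1]-.3; v=max(v,rd[i+1])
        TH.append(th);V.append(v)
    return t,np.array(TH),np.array(V)
def load(): return json.load(open('hist.json'))
def save(H): json.dump(H,open('hist.json','w'))
E
python3 - <<'E'
from ctl import *
c=json.load(open('c.json'))
off={}
for n in('top','scene'):
    p=np.load(n+'2.npy',allow_pickle=True).item()
    r=min(((cost(p,c,.3,np.array([x,y])),x,y) for x in np.arange(-3,4,.5) for y in np.arange(-5,3.1,.5)))
    off[n]=r[1:]; print(n,r,angle(p,c,np.zeros(2)),angle(p,c,np.array(r[1:])),angle(p,c,np.array([0,r[2]])))
json.dump(off,open('off.json','w'))
t0=robot.get_state()['t']; print(t0)
def kn(rho): return [[t0-1,0,0],[t0,0,0]]+[[t0+.125*(i+1),q,0] for i,q in enumerate(rho)]+[[t0+.125*len(rho)+3,rho[-1],0]]
def end(rho,m,lag=.03,b=0,T=None):
    T=T or .125*len(rho)+.1
    t,th,v=sim([.3,0],t0,t0+T,kn(rho),m,b,lag); return th,v
N=9
def f(q):
    rho=np.r_[-.03,-.06,-.09,q]; o=[]
    for m in(.75,.78,.81):
        th,v=end(rho,m); w=3 if m==.78 else 1; o+=[w*(th[-1]-.0)/.03,w*v[-1]/.08]
    return np.r_[o,np.diff(np.r_[rho,0])/.08]
s=least_squares(f,[-.1]*2+[-.03]*4,diff_step=1e-3)
rho=np.r_[-.03,-.06,-.09,s.x]; print(np.round(rho,3))
for m in(.735,.78,.825):
  for b in(-.01,0,.01):
    th,v=end(rho,m,b=b); print(m,b,np.round(th[::20],3),round(v[-1],3), round(th[-1]+.48*v[-1],3))
E
```

```text
top (np.float64(-310.88950980392167), np.float64(0.5), np.float64(0.0)) (np.float64(0.3061383316628404), np.float64(0.8371250270238916)) (np.float64(0.2993490754713362), np.float64(0.8398502553128381)) (np.float64(0.3061383316628404), np.float64(0.8371250270238916))
scene (np.float64(-427.0336274509803), np.float64(-0.5), np.float64(-3.5)) (np.float64(0.27902630362123515), np.float64(0.8531151652038164)) (np.float64(0.29696801462196987), np.float64(0.9002379408204827)) (np.float64(0.3091374884639512), np.float64(0.8864186088661509))
8.025
[-0.03  -0.06  -0.09  -0.096 -0.084 -0.001  0.071  0.156 -0.219]
0.735 -0.01 [ 0.3    0.267  0.229  0.17   0.077 -0.055 -0.218 -0.256 -0.169 -0.055] -0.049 -0.048
0.735 0 [ 0.3    0.277  0.244  0.193  0.113 -0.    -0.14  -0.246 -0.156 -0.034] 0.063 0.036
0.735 0.01 [ 0.3    0.287  0.256  0.213  0.145  0.048 -0.07  -0.179 -0.144 -0.015] 0.177 0.12
0.78 -0.01 [ 0.3    0.267  0.235  0.19   0.117  0.011 -0.125 -0.256 -0.168 -0.057] -0.034 -0.043
0.78 0 [ 0.3    0.277  0.247  0.207  0.146  0.056 -0.057 -0.168 -0.159 -0.047] 0.029 0.002
0.78 0.01 [ 0.3    0.287  0.257  0.222  0.17   0.095  0.003 -0.08  -0.127 -0.133] -0.835 -0.586
0.825 -0.01 [ 0.3    0.267  0.237  0.2    0.142  0.058 -0.052 -0.165 -0.172 -0.071] -0.091 -0.092
0.825 0 [ 0.3    0.277  0.247  0.214  0.165  0.095  0.007 -0.078 -0.134 -0.158] -1.039 -0.729
0.825 0.01 [ 0.3    0.287  0.257  0.226  0.185  0.127  0.057 -0.001 -0.022  0.001] -0.508 -0.267
```

```bash
cat >> ctl.py <<'E'
def measure(H,order=('top','scene')):
    off=json.load(open('off.json')); out=[]
    for n in order:
        t=robot.get_state()['t']; p=robot.read_camera(n); a,q=angle(p,H['c'],np.array(off[n])); out.append((n,round(a,4),round(q,2)))
        if q>.5: H['meas'].append([t,a,n])
    t=robot.get_state()['t']; k=H['kn'][-1]; H['kn'].append([t,k[1],k[2]]); print(round(t,3),out); return t
def fit(H,t):
    """window from H['win']=[tw, x0, sig0]"""
    tw,x0,sg=H['win']; M=[m for m in H['meas'] if m[0]>=tw-1e-6]
    kn=H['kn']+[[t+9]+H['kn'][-1][1:]]
    T=np.array([m[0] for m in M]); A=np.array([m[1] for m in M]); sc=np.array([m[2]=='scene' for m in M])
    pr=np.array(H['par'][:4]); ps=np.array([.02,.008,.015,.008])
    def f(q):
        tt,th,v=sim(q[:2],tw,t,kn,q[2],q[3],q[4])
        return np.r_[(np.interp(T,tt,th)+sc*q[5]-A)/.005,(q[:2]-x0)/sg,(q[2:]-[.78,0,.03,0])/ps]
    s=least_squares(f,np.r_[x0,pr],diff_step=1e-4,x_scale=[.01,.05,.02,.01,.01,.01]); q=s.x
    tt,th,v=sim(q[:2],tw,t,kn,q[2],q[3],q[4])
    H['par']=q[2:].tolist(); print('par',np.round(q[2:],4),'res',np.round(np.interp(T,tt,th)+sc*q[5]-A,3)[-8:],'now',round(th[-1],4),round(v[-1],4))
    H['est']=H.get('est',[])+[[t,th[-1],v[-1]]]
    return th[-1],v[-1]
def plan(H,t,x,n,c1=None,hold=.1,ref=0.,wr=.05,nm=None,i0=0):
    """n rows; c1: goal c reached by min-jerk in nm rows (rows i0+1..i0+n)"""
    c=np.array(H['c']); c1=c.copy() if c1 is None else np.array(c1,float); nm=nm or n
    base=np.array(H['cbase']) if i0 else c; H['cbase']=base.tolist()
    al=mj(nm)[i0:i0+n]; path=[base+(c1-base)*a for a in al]
    lat=lambda q:-np.sin(c[3])*q[0]+np.cos(c[3])*q[1]
    m,b,lag=H['par'][:3]; y=[lat(q) for q in path]; r0=H['kn'][-1][1]
    def knots(r): return H['kn'][-30:]+[[t+.125*(i+1),r[i],y[i]] for i in range(n)]+[[t+.125*n+9,r[-1],y[-1]]]
    tau=np.sqrt(I0/max(m-K,.04))
    def f(r):
        tt,th,v=sim(x,t,t+.125*n+hold,knots(r),m,b,lag)
        return np.r_[(th[::10]-ref)/.04*.3,(th[-1]-ref)/.01,v[-1]/.03,np.diff(np.r_[r0,r])/wr,(r[-1]+b)/.03]
    s=least_squares(f,np.full(n,r0),bounds=(-.3,.3),diff_step=1e-3,x_scale=.05); r=np.round(s.x,4)
    tt,th,v=sim(x,t,t+.125*n+hold,knots(r),m,b,lag); print('rho',r,'th',np.round(th[::20],3),'end',round(th[-1],3),round(v[-1],3))
    cs=[]
    for q,ri in zip(path,r): q=q.copy(); q[4]=ri; cs.append(q)
    for w in rows(c,cs): print(w,end=',')
    print(); H['kn']+=[[t+.125*(i+1),float(r[i]),float(y[i])] for i in range(n)]; H['c']=cs[-1].tolist()
E
python3 - <<'E'
from ctl import *
c=json.load(open('c.json')); t=robot.get_state()['t']; lat=-np.sin(c[3])*c[0]+np.cos(c[3])*c[1]
r=[-.03,-.06,-.08,-.08]
H=dict(c=c,kn=[[t-1,0,lat],[t,0,lat]],meas=[],par=[.78,0,.03,0],win=[t,[.3,0],[.003,.02]])
cs=[c[:4]+[x] for x in r]; 
for w in rows(c,cs): print(w,end=',')
kn=H['kn']+[[t+.125*(i+1),r[i],lat] for i in range(4)]; H['kn']=kn; H['c']=cs[-1]; save(H)
for m in(.74,.78,.82):
  for b in(-.01,0,.01):
    tt,th,v=sim([.3,0],t,t+.6,kn+[[t+9,r[-1],lat]],m,b,.03); print(m,b,np.round(th[::16],3),round(v[-1],2))
E
```

```text
[0.0, 0.0054, 0.0001, 0.03, 0.0, 0.0, 0],[0.0, 0.0108, 0.0003, 0.06, 0.0, 0.0, 0],[0.0, 0.0144, 0.0006, 0.08, 0.0, 0.0, 0],[0.0, 0.0144, 0.0006, 0.08, 0.0, 0.0, 0],0.74 -0.01 [ 0.3    0.273  0.247  0.211  0.159  0.088 -0.004] -1.01
0.74 0 [0.3   0.283 0.258 0.227 0.183 0.123 0.046] -0.86
0.74 0.01 [0.3   0.293 0.269 0.242 0.204 0.154 0.089] -0.71
0.78 -0.01 [0.3   0.273 0.249 0.219 0.179 0.122 0.048] -0.83
0.78 0 [0.3   0.283 0.259 0.233 0.198 0.151 0.089] -0.68
0.78 0.01 [0.3   0.293 0.269 0.245 0.215 0.175 0.125] -0.55
0.82 -0.01 [0.3   0.273 0.249 0.224 0.19  0.145 0.086] -0.67
0.82 0 [0.3   0.283 0.259 0.235 0.206 0.169 0.121] -0.53
0.82 0.01 [0.3   0.293 0.269 0.245 0.22  0.188 0.15 ] -0.42
```

Run:
```python
from ctl import *
H=load(); c=json.load(open('c.json')); t=H['win'][0]; lat=H['kn'][0][2]
assert abs(robot.get_state()['t']-t)<1e-6
r=[-.03,-.06,-.08,-.03]; cs=[c[:4]+[x] for x in r]
for w in rows(c,cs): print(w,end=',')
H['kn']=H['kn'][:2]+[[t+.125*(i+1),r[i],lat] for i in range(4)]; H['c']=cs[-1]; save(H)
for m in(.74,.78,.82):
  for b in(-.01,0,.01):
    tt,th,v=sim([.3,0],t,t+.6,H['kn']+[[t+9,r[-1],lat]],m,b,.03); print(m,b,np.round(th[::16],3),round(v[-1],2))
```

```text
[0.0, 0.0054, 0.0001, 0.03, 0.0, 0.0, 0],[0.0, 0.0108, 0.0003, 0.06, 0.0, 0.0, 0],[0.0, 0.0144, 0.0006, 0.08, 0.0, 0.0, 0],[0.0, 0.0054, 0.0001, 0.03, 0.0, 0.0, 0],0.74 -0.01 [0.3   0.273 0.247 0.211 0.159 0.091 0.015] -0.79
0.74 0 [0.3   0.283 0.258 0.227 0.183 0.126 0.064] -0.63
0.74 0.01 [0.3   0.293 0.269 0.242 0.204 0.157 0.108] -0.49
0.78 -0.01 [0.3   0.273 0.249 0.219 0.179 0.125 0.066] -0.61
0.78 0 [0.3   0.283 0.259 0.233 0.198 0.154 0.107] -0.46
0.78 0.01 [0.3   0.293 0.269 0.245 0.215 0.178 0.143] -0.33
0.82 -0.01 [0.3   0.273 0.249 0.224 0.19  0.148 0.103] -0.46
0.82 0 [0.3   0.283 0.259 0.235 0.206 0.171 0.138] -0.33
0.82 0.01 [0.3   0.293 0.269 0.245 0.22  0.191 0.167] -0.21
```

Emit:
step_arm:
  commands:
    - [0,0.0054,0.0001,0.03,0,0,0]
    - [0,0.0108,0.0003,0.06,0,0,0]
    - [0,0.0144,0.0006,0.08,0,0,0]
    - [0,0.0054,0.0001,0.03,0,0,0]

```text
t: 8.52
ee_pos: [0.4593, -0.144, 0.2843]
ee_rot: [[-0.996, -0.085, 0.002], [-0.085, 0.996, -0.029], [0.0, -0.029, -1.0]]
force: [0.8, -0.5, -9.9]
gripper_width: 0.293
finger_force: 60.0
```

```bash
cat > cyc.py <<'E'
from ctl import *
import sys
H=load(); t=measure(H); x=fit(H,t); s=robot.get_state(); R=s['ee_rot']@np.diag([-1,1,-1.]); print('roll meas',round(float(np.arctan2(R[2,1],R[2,2])),4),'cmd',H['kn'][-1][1])
plan(H,t,x,int(sys.argv[1]) if len(sys.argv)>1 else 4); save(H)
E
python3 cyc.py 4
```

```text
8.625 [('top', np.float64(0.1017), np.float64(0.94)), ('scene', np.float64(0.0606), np.float64(0.82))]
par [ 0.7611 -0.0116  0.0242 -0.0045] res [-0.001  0.002] now 0.0317 -0.719
roll meas -0.0314 cmd -0.03
rho [ 0.1597  0.1397  0.0333 -0.04  ] th [ 0.032 -0.052 -0.078 -0.053 -0.021] end -0.01 0.025
[0.0, -0.0339, 0.0032, -0.1897, 0.0, 0.0, 0],[0.0, -0.0304, 0.0026, -0.1697, 0.0, 0.0, 0],[0.0, -0.0114, 0.0004, -0.0633, 0.0, 0.0, 0],[0.0, 0.0018, 0.0, 0.01, 0.0, 0.0, 0],
```

Emit:
step_arm:
  commands:
    - [0,-0.0339,0.0032,-0.1897,0,0,0]
    - [0,-0.0304,0.0026,-0.1697,0,0,0]
    - [0,-0.0114,0.0004,-0.0633,0,0,0]
    - [0,0.0018,0,0.01,0,0,0]

```text
t: 9.12
ee_pos: [0.459, -0.1416, 0.2844]
ee_rot: [[-0.996, -0.084, 0.004], [-0.084, 0.995, -0.046], [-0.0, -0.046, -0.999]]
force: [-0.1, -0.5, -9.1]
gripper_width: 0.295
finger_force: 60.0
```

```bash
python3 cyc.py 4
```

```text
9.225 [('top', np.float64(0.0988), np.float64(0.94)), ('scene', np.float64(0.1057), np.float64(0.85))]
par [ 0.7542 -0.0045 -0.0017 -0.0093] res [ 0.002  0.003 -0.002  0.001] now 0.1313 0.2867
roll meas -0.042 cmd -0.04
rho [-0.1325 -0.0829  0.0114  0.0638] th [0.131 0.147 0.114 0.059 0.018] end 0.007 -0.021
[0.0, 0.0166, 0.0008, 0.0925, 0.0, 0.0, 0],[0.0, 0.0077, 0.0002, 0.0429, 0.0, 0.0, 0],[0.0, -0.0092, 0.0002, -0.0514, 0.0, 0.0, 0],[0.0, -0.0187, 0.001, -0.1038, 0.0, 0.0, 0],
```

Emit:
step_arm:
  commands:
    - [0,0.0166,0.0008,0.0925,0,0,0]
    - [0,0.0077,0.0002,0.0429,0,0,0]
    - [0,-0.0092,0.0002,-0.0514,0,0,0]
    - [0,-0.0187,0.001,-0.1038,0,0,0]

```text
t: 9.72
ee_pos: [0.461, -0.1622, 0.2845]
ee_rot: [[-0.997, -0.083, -0.005], [-0.084, 0.994, 0.064], [-0.001, 0.064, -0.998]]
force: [0.1, -0.6, -9.3]
gripper_width: 0.294
finger_force: 60.0
```

```bash
cp hist.json hist_b.json; python3 cyc.py 4
```

```text
9.825 [('top', np.float64(0.0785), np.float64(0.93)), ('scene', np.float64(0.0681), np.float64(0.83))]
par [ 0.7546 -0.0039 -0.0017 -0.0093] res [ 0.005  0.006  0.011  0.015 -0.024 -0.028] now 0.0502 0.053
roll meas 0.0622 cmd 0.0638
rho [-0.0441 -0.0465 -0.0029  0.0318] th [0.05  0.059 0.051 0.029 0.01 ] end 0.005 -0.012
[0.0, 0.0194, 0.001, 0.1079, 0.0, 0.0, 0],[0.0, 0.0198, 0.0011, 0.1103, 0.0, 0.0, 0],[0.0, 0.012, 0.0004, 0.0667, 0.0, 0.0, 0],[0.0, 0.0058, 0.0001, 0.032, 0.0, 0.0, 0],
```

```bash
python3 - <<'E'
s=open('ctl.py').read()
s=s.replace("s=least_squares(f,np.r_[x0,pr],diff_step=1e-4,x_scale=[.01,.05,.02,.01,.01,.01]); q=s.x","sc_=np.array([.02,.1,.02,.01,.01,.01]); g=lambda u:f((u-10)*sc_); q=(least_squares(g,np.r_[H.get('xw',x0),pr]/sc_+10,diff_step=1e-3).x-10)*sc_; H['xw']=q[:2].tolist()")
s=s.replace("s=least_squares(f,np.full(n,r0),bounds=(-.3,.3),diff_step=1e-3,x_scale=.05); r=np.round(s.x,4)","s=least_squares(lambda u:f(u-1),np.full(n,r0)+1,bounds=(.8,1.2),diff_step=1e-3); r=np.round(s.x-1,4)")
open('ctl.py','w').write(s)
E
cat > replan.py <<'E'
# redo fit+plan from a saved history without new pictures: undo pending plan
from ctl import *
import sys
n,tw=int(sys.argv[1]),float(sys.argv[2])
H=load(); t=robot.get_state()['t']; H['kn']=[k for k in H['kn'] if k[0]<=t+1e-6]; c=H['c']; c[4]=H['kn'][-1][1]
H['win']=[tw,[np.interp(tw,[m[0] for m in H['meas']],[m[1] for m in H['meas']]),0],[.03,1.]]; H.pop('xw',0); H['par']=[.78,0,.03,0]
x=fit(H,t); plan(H,t,x,n); save(H)
E
cp hist.json hist_c.json
python3 replan.py 4 8.525
```

```text
par [ 0.8411  0.0447 -0.3058 -0.0166] res [-0.004  0.004  0.052 -0.009 -0.02   0.012] now 0.1417 0.9754
rho [0.1087 0.1535 0.2    0.0146] th [0.142 0.319 0.286 0.165 0.093] end 0.065 -0.178
[0.0, -0.0081, 0.0002, -0.0449, 0.0, 0.0, 0],[0.0, -0.0161, 0.0007, -0.0897, 0.0, 0.0, 0],[0.0, -0.0244, 0.0017, -0.1362, 0.0, 0.0, 0],[0.0, 0.0089, 0.0002, 0.0492, 0.0, 0.0, 0],
```

Run:
```python
from ctl import *
H=load(); t=robot.get_state()['t']; kn=[k for k in H['kn'] if k[0]<=t+1e-6]; print(np.round([[k[0],k[1]] for k in kn],3).tolist()); print([[round(m[0],3),round(m[1],3)] for m in H['meas']])
kn=kn+[[t+9]+kn[-1][1:]]
M=H['meas'];T=np.array([m[0] for m in M]);A=np.array([m[1] for m in M])
for tw in(8.025,8.525,9.125):
  w=T>=tw-1e-6
  for lag in(0,.02,.04,.06,.09):
    def f(u):
        q=(u-10)*.02; x=[.3,0] if tw<8.1 else [A[w][0]+q[2],-.6*(tw<9)+q[3]*5]
        tt,th,v=sim(x,tw,t,kn,.78+q[0],q[1],lag); f.o=(th[-1],v[-1]); return np.r_[(np.interp(T[w],tt,th)-A[w])/.005,q[0]/.02,q[1]/.01]
    s=least_squares(f,[10.]*4,diff_step=1e-3); r=f(s.x); print(tw,lag,round(s.cost,1),np.round((s.x-10)*.02,3),'res',np.round(r[:-2]*.005,3),np.round(f.o,3))
```

```text
[[7.025, 0.0], [8.025, 0.0], [8.15, -0.03], [8.275, -0.06], [8.4, -0.08], [8.525, -0.03], [8.625, -0.03], [8.75, 0.16], [8.875, 0.14], [9.0, 0.033], [9.125, -0.04], [9.225, -0.04], [9.35, -0.132], [9.475, -0.083], [9.6, 0.011], [9.725, 0.064], [9.825, 0.064]]
[[8.525, 0.102], [8.575, 0.061], [9.125, 0.099], [9.175, 0.106], [9.725, 0.079], [9.775, 0.068]]
8.025 0 1586.2 [-0.342  0.086  0.     0.   ] res [-0.063 -0.051  0.195  0.129 -0.092  0.022] [0.203 2.303]
8.025 0.02 3827.8 [-0. -0.  0.  0.] res [ 0.046  0.064  0.147  0.144 -0.252 -0.282] [-0.236  0.017]
8.025 0.04 2917.1 [0. 0. 0. 0.] res [ 0.056  0.074  0.14   0.151 -0.204 -0.231] [-0.195 -0.613]
8.025 0.06 3248.0 [-0. -0.  0.  0.] res [ 0.065  0.083  0.119  0.151 -0.222 -0.254] [-0.224 -0.732]
8.025 0.09 2127.1 [-0. -0.  0.  0.] res [ 0.078  0.097  0.094  0.127 -0.166 -0.196] [-0.165 -0.701]
8.525 0 1240.3 [ 0.116  0.016  0.019 -0.203] res [ 0.019 -0.019  0.177  0.144 -0.066 -0.061] [0.006 0.039]
8.525 0.02 4.7 [-0.006 -0.004 -0.006  0.012] res [-0.006  0.008 -0.008  0.007 -0.004  0.003] [0.073 0.078]
8.525 0.04 10.2 [-0.006 -0.005  0.001  0.018] res [ 0.001  0.016 -0.015  0.001  0.001  0.005] [0.072 0.03 ]
8.525 0.06 23.9 [-0.006 -0.006  0.006  0.025] res [ 0.006  0.022 -0.024 -0.007  0.002  0.003] [ 0.068 -0.023]
8.525 0.09 70.0 [-0.004 -0.006  0.012  0.035] res [ 0.012  0.03  -0.042 -0.023  0.008  0.007] [ 0.068 -0.089]
9.125 0 2.8 [ 0.005  0.001 -0.005  0.079] res [-0.005  0.006 -0.006  0.005] [0.08  0.185]
9.125 0.02 2.2 [ 0.005  0.002 -0.005  0.077] res [-0.005  0.006 -0.005  0.004] [0.077 0.145]
9.125 0.04 1.7 [ 0.005  0.003 -0.005  0.073] res [-0.005  0.006 -0.004  0.003] [0.074 0.103]
9.125 0.06 1.3 [ 0.005  0.004 -0.004  0.068] res [-0.004  0.005 -0.003  0.002] [0.071 0.058]
9.125 0.09 0.8 [ 0.006  0.006 -0.004  0.058] res [-0.004  0.004 -0.001  0.   ] [ 0.065 -0.02 ]
```

```bash
sed -i 's/ps=np.array(\[.02,.008,.015,.008\])/ps=np.array([.02,.008,.006,.006])/; s/\[.78,0,.03,0\])\/ps/[.775,-.003,.025,0])\/ps/' ctl.py
sed -i "s/H.pop('xw',0); H\['par'\]=.*/H['xw']=json.loads(sys.argv[3]); H['par']=[.774,-.004,.022,0]/" replan.py
python3 replan.py 4 8.525 '[0.096,-0.54]'
```

```text
par [ 0.7729 -0.0046  0.0221 -0.0054] res [-0.004  0.005 -0.005  0.004 -0.002 -0.001] now 0.0739 0.0685
rho [-0.0818 -0.0694  0.0045  0.0497] th [0.074 0.089 0.079 0.046 0.017] end 0.008 -0.02
[0.0, 0.0261, 0.0019, 0.1456, 0.0, 0.0, 0],[0.0, 0.0239, 0.0016, 0.1332, 0.0, 0.0, 0],[0.0, 0.0107, 0.0003, 0.0593, 0.0, 0.0, 0],[0.0, 0.0025, 0.0, 0.0141, 0.0, 0.0, 0],
```

Emit:
step_arm:
  commands:
    - [0,0.0261,0.0019,0.1456,0,0,0]
    - [0,0.0239,0.0016,0.1332,0,0,0]
    - [0,0.0107,0.0003,0.0593,0,0,0]
    - [0,0.0025,0,0.0141,0,0,0]

```text
t: 10.32
ee_pos: [0.4609, -0.1602, 0.2847]
ee_rot: [[-0.996, -0.084, -0.003], [-0.084, 0.995, 0.052], [-0.001, 0.052, -0.999]]
force: [-0.0, 0.5, -9.2]
gripper_width: 0.297
finger_force: 60.0
```

```bash
cp hist.json hist_b.json; python3 cyc.py 5
```

```text
10.425 [('top', np.float64(0.0716), np.float64(0.94)), ('scene', np.float64(0.0659), np.float64(0.83))]
par [ 0.7729 -0.0046  0.0221 -0.0054] res [-0.004  0.005 -0.005  0.004 -0.002 -0.001 -0.055 -0.061] now 0.0081 -0.0196
roll meas 0.0504 cmd 0.0497
rho [-0.0028 -0.0164 -0.0083  0.0062  0.0131] th [0.008 0.013 0.018 0.015 0.008 0.003] end 0.001 -0.003
[0.0, 0.0094, 0.0002, 0.0525, 0.0, 0.0, 0],[0.0, 0.0119, 0.0004, 0.0661, 0.0, 0.0, 0],[0.0, 0.0104, 0.0003, 0.058, 0.0, 0.0, 0],[0.0, 0.0078, 0.0002, 0.0435, 0.0, 0.0, 0],[0.0, 0.0066, 0.0001, 0.0366, 0.0, 0.0, 0],
```

```bash
cp hist.json hist_d.json
python3 - <<'E'
s=open('ctl.py').read()
i=s.index("    sc_=np.array"); j=s.index("\n",i)
s=s[:i]+"""    sc_=np.array([.02,.1,.02,.01,.01,.01]); g=lambda u:f((u-10)*sc_)
    S=[least_squares(g,np.r_[x0[0],v0,pr]/sc_+10,diff_step=1e-3) for v0 in H.get('v0s',[x0[1]-.3,x0[1]-.1,x0[1]+.1,x0[1]+.3])]
    print('costs',[round(z.cost,1) for z in S]); q=(min(S,key=lambda z:z.cost).x-10)*sc_"""+s[j:]
open('ctl.py','w').write(s)
s=open('replan.py').read()
i=s.index("H['win']=");j=s.index("\n",i)
s=s[:i]+"H['win']=[tw]+json.loads(sys.argv[3]); H['par']=[.774,-.004,.022,0]"+s[j:]
open('replan.py','w').write(s)
E
python3 - <<'E'
from ctl import *
for tw,x0 in((9.125,[.1,.35]),(9.725,[.076,.06])):
    H=load(); t=robot.get_state()['t']; H['kn']=[k for k in H['kn'] if k[0]<=t+1e-6]; H['par']=[.774,-.004,.022,0]; H['win']=[tw,x0,[.01,.5]]
    fit(H,t)
E
```

```text
costs [np.float64(1115.2), np.float64(1.1), np.float64(133.5), np.float64(477.2)]
par [ 0.7803 -0.      0.0252 -0.0065] res [-0.002  0.003 -0.001  0.001 -0.     0.   ] now 0.0788 0.1577
costs [np.float64(0.6), np.float64(0.6), np.float64(0.6), np.float64(326.2)]
par [ 0.776  -0.0018  0.0254 -0.0045] res [-0.002  0.002 -0.001  0.001] now 0.0762 0.1351
```

```bash
sed -i 's/\[.775,-.003,.025,0\])\/ps/[.779,-.001,.025,-.005])\/ps/; s/ps=np.array(\[.02,.008,.006,.006\])/ps=np.array([.006,.003,.004,.004])/' ctl.py; sed -i 's/\[.774,-.004,.022,0\]/[.779,-.001,.025,-.005]/' replan.py
python3 replan.py 5 9.125 '[[0.1,0.25],[0.01,0.5]]'
```

```text
costs [np.float64(323.0), np.float64(0.6), np.float64(0.6), np.float64(254.2)]
par [ 7.798e-01 -1.000e-04  2.500e-02 -7.200e-03] res [-0.002  0.003 -0.     0.001 -0.    -0.   ] now 0.0791 0.1572
rho [-0.0844 -0.091  -0.037   0.0226  0.0391] th [0.079 0.104 0.105 0.076 0.038 0.011] end 0.004 -0.014
[0.0, 0.0241, 0.0016, 0.1341, 0.0, 0.0, 0],[0.0, 0.0252, 0.0018, 0.1407, 0.0, 0.0, 0],[0.0, 0.0156, 0.0007, 0.0867, 0.0, 0.0, 0],[0.0, 0.0049, 0.0001, 0.0271, 0.0, 0.0, 0],[0.0, 0.0019, 0.0, 0.0106, 0.0, 0.0, 0],
```

Emit:
step_arm:
  commands:
    - [0,0.0241,0.0016,0.1341,0,0,0]
    - [0,0.0252,0.0018,0.1407,0,0,0]
    - [0,0.0156,0.0007,0.0867,0,0,0]
    - [0,0.0049,0.0001,0.0271,0,0,0]
    - [0,0.0019,0,0.0106,0,0,0]

```text
t: 11.05
ee_pos: [0.4607, -0.1585, 0.2847]
ee_rot: [[-0.997, -0.083, -0.003], [-0.083, 0.996, 0.04], [-0.0, 0.04, -0.999]]
force: [0.6, -0.2, -9.3]
gripper_width: 0.299
finger_force: 60.0
```

```bash
cat > cyc.py <<'E'
from ctl import *
import sys
# usage: cyc.py n [v-guess-window]
H=load(); t=measure(H)
M=[m for m in H['meas'] if m[0]>t-float(sys.argv[2] if len(sys.argv)>2 else 1.6)]
tw=M[0][0]; e=min(H['est'],key=lambda e:abs(e[0]-tw-.1)) if 'est' in H else [0,0,0]
H['win']=[tw,[M[0][1],e[2]],[.01,.5]]
x=fit(H,t); plan(H,t,x,int(sys.argv[1])); save(H)
E
python3 - <<'E'
from ctl import *
H=load(); H['est']=[[8.625,.03,-.7],[9.225,.13,.28],[9.825,.073,.08],[10.425,.079,.157]]; save(H)
E
python3 cyc.py 5 1.8
```

```text
11.15 [('top', np.float64(0.0208), np.float64(0.95)), ('scene', np.float64(0.0025), np.float64(0.77))]
costs [np.float64(0.8), np.float64(0.8), np.float64(0.8), np.float64(0.8)]
par [ 7.797e-01  1.000e-04  2.520e-02 -7.400e-03] res [-0.     0.     0.001  0.001 -0.004  0.003] now 0.0115 0.0012
rho [-0.0136 -0.0247 -0.0137  0.0029  0.0098] th [0.012 0.018 0.022 0.018 0.01  0.003] end 0.001 -0.004
[0.0, 0.0095, 0.0002, 0.0527, 0.0, 0.0, 0],[0.0, 0.0115, 0.0004, 0.0638, 0.0, 0.0, 0],[0.0, 0.0095, 0.0003, 0.0528, 0.0, 0.0, 0],[0.0, 0.0065, 0.0001, 0.0362, 0.0, 0.0, 0],[0.0, 0.0053, 0.0001, 0.0293, 0.0, 0.0, 0],
```

Emit:
step_arm:
  commands:
    - [0,0.0095,0.0002,0.0527,0,0,0]
    - [0,0.0115,0.0004,0.0638,0,0,0]
    - [0,0.0095,0.0003,0.0528,0,0,0]
    - [0,0.0065,0.0001,0.0362,0,0,0]
    - [0,0.0053,0.0001,0.0293,0,0,0]

```text
t: 11.78
ee_pos: [0.4602, -0.1528, 0.2847]
ee_rot: [[-0.997, -0.083, -0.001], [-0.083, 0.996, 0.01], [-0.0, 0.01, -1.0]]
force: [-0.0, 0.2, -9.4]
gripper_width: 0.291
finger_force: 60.0
```

```bash
python3 cyc.py 8 1.8
```

```text
11.875 [('top', np.float64(0.0318), np.float64(0.95)), ('scene', np.float64(0.0214), np.float64(0.78))]
costs [np.float64(1.4), np.float64(1.4), np.float64(1930.5), np.float64(22.9)]
par [ 0.7794  0.0015  0.025  -0.0082] res [ 0.    -0.001 -0.002  0.004 -0.002  0.002] now 0.0343 0.0703
rho [-0.0258 -0.0307 -0.0218 -0.0095  0.0003  0.0054  0.0056  0.0015] th [0.034 0.044 0.048 0.042 0.031 0.018 0.008 0.003 0.   ] end -0.0 -0.0
[0.0, 0.0064, 0.0001, 0.0356, 0.0, 0.0, 0],[0.0, 0.0073, 0.0001, 0.0405, 0.0, 0.0, 0],[0.0, 0.0057, 0.0001, 0.0316, 0.0, 0.0, 0],[0.0, 0.0035, 0.0, 0.0193, 0.0, 0.0, 0],[0.0, 0.0017, 0.0, 0.0095, 0.0, 0.0, 0],[0.0, 0.0008, 0.0, 0.0044, 0.0, 0.0, 0],[0.0, 0.0008, 0.0, 0.0042, 0.0, 0.0, 0],[0.0, 0.0015, 0.0, 0.0083, 0.0, 0.0, 0],
```

```bash
cat > rp.py <<'E'
from ctl import *
import sys
H=load(); t=robot.get_state()['t']; H['kn']=[k for k in H['kn'] if k[0]<=t+1e-6]; H['c'][4]=H['kn'][-1][1]; e=H['est'][-1]
plan(H,t,e[1:],int(sys.argv[1])); save(H)
E
python3 rp.py 5
```

```text
rho [-0.0369 -0.0366 -0.0146  0.0082  0.0138] th [0.034 0.044 0.043 0.03  0.015 0.004] end 0.002 -0.005
[0.0, 0.0084, 0.0002, 0.0467, 0.0, 0.0, 0],[0.0, 0.0083, 0.0002, 0.0464, 0.0, 0.0, 0],[0.0, 0.0044, 0.0001, 0.0244, 0.0, 0.0, 0],[0.0, 0.0003, 0.0, 0.0016, 0.0, 0.0, 0],[0.0, -0.0007, 0.0, -0.004, 0.0, 0.0, 0],
```

Emit:
step_arm:
  commands:
    - [0,0.0084,0.0002,0.0467,0,0,0]
    - [0,0.0083,0.0002,0.0464,0,0,0]
    - [0,0.0044,0.0001,0.0244,0,0,0]
    - [0,0.0003,0,0.0016,0,0,0]
    - [0,-0.0007,0,-0.004,0,0,0]

```text
t: 12.5
ee_pos: [0.4603, -0.1537, 0.2847]
ee_rot: [[-0.997, -0.083, -0.001], [-0.083, 0.996, 0.014], [-0.0, 0.014, -1.0]]
force: [-0.3, -0.2, -9.2]
gripper_width: 0.292
finger_force: 60.0
```

```bash
python3 cyc.py 5 1.8
```

```text
12.6 [('top', np.float64(-0.0185), np.float64(0.96)), ('scene', np.float64(-0.0428), np.float64(0.76))]
costs [np.float64(1.9), np.float64(1.9), np.float64(1.9), np.float64(1.9)]
par [ 0.7791 -0.0008  0.0252 -0.0101] res [-0.002  0.003 -0.001  0.001 -0.004  0.004] now -0.0339 -0.0949
rho [ 0.0367  0.0285  0.0084 -0.0092 -0.0117] th [-0.034 -0.042 -0.038 -0.026 -0.012 -0.003] end -0.001 0.004
[0.0, -0.0041, 0.0, -0.0229, 0.0, 0.0, 0],[0.0, -0.0026, 0.0, -0.0147, 0.0, 0.0, 0],[0.0, 0.001, 0.0, 0.0054, 0.0, 0.0, 0],[0.0, 0.0041, 0.0, 0.023, 0.0, 0.0, 0],[0.0, 0.0046, 0.0001, 0.0255, 0.0, 0.0, 0],
```

```bash
sed -i 's/.025,-.005\])\/ps/.025,-.013])\/ps/; s/ps=np.array(\[.006,.003,.004,.004\])/ps=np.array([.006,.003,.004,.007])/' ctl.py
cat > refit.py <<'E'
from ctl import *
import sys
H=load(); t=robot.get_state()['t']; H['kn']=[k for k in H['kn'] if k[0]<=t+1e-6]; H['c'][4]=H['kn'][-1][1]; H['est'].pop()
M=[m for m in H['meas'] if m[0]>t-float(sys.argv[2])]; tw=M[0][0]; e=min(H['est'],key=lambda e:abs(e[0]-tw-.1)); H['win']=[tw,[M[0][1],e[2]],[.01,.5]]
x=fit(H,t); plan(H,t,x,int(sys.argv[1])); save(H)
E
python3 refit.py 5 2.4
```

```text
costs [np.float64(2.1), np.float64(2.1), np.float64(2.1), np.float64(46.2)]
par [ 7.791e-01  1.000e-04  2.430e-02 -1.320e-02] res [ 0.002 -0.004  0.003  0.005 -0.003 -0.005 -0.002  0.004] now -0.0303 -0.0777
rho [ 0.0302  0.0223  0.0054 -0.0088 -0.0105] th [-0.03  -0.036 -0.032 -0.021 -0.01  -0.003] end -0.001 0.003
[0.0, -0.003, 0.0, -0.0164, 0.0, 0.0, 0],[0.0, -0.0015, 0.0, -0.0085, 0.0, 0.0, 0],[0.0, 0.0015, 0.0, 0.0084, 0.0, 0.0, 0],[0.0, 0.0041, 0.0, 0.0226, 0.0, 0.0, 0],[0.0, 0.0044, 0.0001, 0.0243, 0.0, 0.0, 0],
```

Emit:
step_arm:
  commands:
    - [0,-0.003,0,-0.0164,0,0,0]
    - [0,-0.0015,0,-0.0085,0,0,0]
    - [0,0.0015,0,0.0084,0,0,0]
    - [0,0.0041,0,0.0226,0,0,0]
    - [0,0.0044,0.0001,0.0243,0,0,0]

```text
t: 13.22
ee_pos: [0.4597, -0.1482, 0.2846]
ee_rot: [[-0.996, -0.084, 0.001], [-0.084, 0.996, -0.011], [0.0, -0.011, -1.0]]
force: [1.0, 0.5, -8.7]
gripper_width: 0.296
finger_force: 60.0
```

```bash
python3 cyc.py 5 2.4
```

```text
13.325 [('top', np.float64(0.0085), np.float64(0.95)), ('scene', np.float64(-0.0083), np.float64(0.75))]
costs [np.float64(1.3), np.float64(1.3), np.float64(4786.9), np.float64(1.3)]
par [ 7.77e-01 -2.00e-04  2.44e-02 -1.56e-02] res [ 0.     0.    -0.001 -0.005  0.001  0.005 -0.002  0.001] now 0.0093 0.0173
rho [-0.0068 -0.0025  0.001   0.0026  0.0018] th [0.009 0.009 0.007 0.004 0.002 0.   ] end 0.0 -0.0
[0.0, -0.0007, 0.0, -0.0037, 0.0, 0.0, 0],[0.0, -0.0014, 0.0, -0.008, 0.0, 0.0, 0],[0.0, -0.0021, 0.0, -0.0115, 0.0, 0.0, 0],[0.0, -0.0024, 0.0, -0.0131, 0.0, 0.0, 0],[0.0, -0.0022, 0.0, -0.0123, 0.0, 0.0, 0],
```

Very good now. Continue balancing.

Emit:
step_arm:
  commands:
    - [0,-0.0007,0,-0.0037,0,0,0]
    - [0,-0.0014,0,-0.008,0,0,0]
    - [0,-0.0021,0,-0.0115,0,0,0]
    - [0,-0.0024,0,-0.0131,0,0,0]
    - [0,-0.0022,0,-0.0123,0,0,0]

```text
t: 13.95
ee_pos: [0.46, -0.1508, 0.2846]
ee_rot: [[-0.997, -0.083, -0.0], [-0.083, 0.997, 0.002], [0.0, 0.002, -1.0]]
force: [-0.1, -0.3, -9.6]
gripper_width: 0.296
finger_force: 60.0
```

```bash
python3 cyc.py 6 2.4
```

```text
14.05 [('top', np.float64(-0.0024), np.float64(0.96)), ('scene', np.float64(-0.0245), np.float64(0.76))]
costs [np.float64(1.5), np.float64(1.5), np.float64(1.5), np.float64(1.5)]
par [ 7.782e-01 -2.000e-04  2.440e-02 -1.670e-02] res [ 0.002 -0.004  0.002  0.004 -0.004 -0.002 -0.002  0.003] now -0.0056 -0.0105
rho [ 0.0045  0.0038  0.0018 -0.0001 -0.0013 -0.0009] th [-0.006 -0.006 -0.006 -0.005 -0.003 -0.001 -0.   ] end -0.0 -0.0
[0.0, -0.0005, 0.0, -0.0027, 0.0, 0.0, 0],[0.0, -0.0004, 0.0, -0.002, 0.0, 0.0, 0],[0.0, 0.0, 0.0, 0.0, 0.0, 0.0, 0],[0.0, 0.0003, 0.0, 0.0019, 0.0, 0.0, 0],[0.0, 0.0006, 0.0, 0.0031, 0.0, 0.0, 0],[0.0, 0.0005, 0.0, 0.0027, 0.0, 0.0, 0],
```

Emit:
step_arm:
  commands:
    - [0,-0.0005,0,-0.0027,0,0,0]
    - [0,-0.0004,0,-0.002,0,0,0]
    - [0,0,0,0,0,0,0]
    - [0,0.0003,0,0.0019,0,0,0]
    - [0,0.0006,0,0.0031,0,0,0]
    - [0,0.0005,0,0.0027,0,0,0]

```text
t: 14.8
ee_pos: [0.4599, -0.1502, 0.2846]
ee_rot: [[-0.997, -0.083, 0.0], [-0.083, 0.997, -0.001], [-0.0, -0.001, -1.0]]
force: [-0.1, 0.2, -10.1]
gripper_width: 0.294
finger_force: 60.0
```

```bash
sed -i 's/.025,-.013\])\/ps/.025,-.016])\/ps/' ctl.py; python3 cyc.py 6 3
```

```text
14.9 [('top', np.float64(0.0021), np.float64(0.96)), ('scene', np.float64(-0.0171), np.float64(0.76))]
costs [np.float64(0.4), np.float64(0.4), np.float64(0.4), np.float64(0.4)]
par [ 7.788e-01 -6.000e-04  2.490e-02 -1.910e-02] res [-0.     0.001 -0.001 -0.002  0.001  0.003 -0.    -0.   ] now 0.0017 -0.0019
rho [0.0002 0.0008 0.001  0.001  0.0008 0.0006] th [ 0.002  0.001  0.001  0.    -0.    -0.    -0.   ] end -0.0 0.0
[0.0, -0.0002, 0.0, -0.0011, 0.0, 0.0, 0],[0.0, -0.0003, 0.0, -0.0017, 0.0, 0.0, 0],[0.0, -0.0003, 0.0, -0.0019, 0.0, 0.0, 0],[0.0, -0.0003, 0.0, -0.0019, 0.0, 0.0, 0],[0.0, -0.0003, 0.0, -0.0017, 0.0, 0.0, 0],[0.0, -0.0003, 0.0, -0.0015, 0.0, 0.0, 0],
```

Emit:
step_arm:
  commands:
    - [0,-0.0002,0,-0.0011,0,0,0]
    - [0,-0.0003,0,-0.0017,0,0,0]
    - [0,-0.0003,0,-0.0019,0,0,0]
    - [0,-0.0003,0,-0.0019,0,0,0]
    - [0,-0.0003,0,-0.0017,0,0,0]
    - [0,-0.0003,0,-0.0015,0,0,0]

```text
t: 15.65
ee_pos: [0.4599, -0.1506, 0.2846]
ee_rot: [[-0.997, -0.083, -0.0], [-0.083, 0.997, 0.001], [0.0, 0.001, -1.0]]
force: [-1.3, -0.1, -9.5]
gripper_width: 0.294
finger_force: 60.0
```

```bash
sed -i 's/.025,-.016\])\/ps/.025,-.018])\/ps/' ctl.py; python3 cyc.py 8 3
```

```text
15.75 [('top', np.float64(0.0026), np.float64(0.96)), ('scene', np.float64(-0.0167), np.float64(0.76))]
costs [np.float64(0.2), np.float64(0.2), np.float64(0.2), np.float64(0.2)]
par [ 7.789e-01 -4.000e-04  2.500e-02 -1.940e-02] res [ 0.    -0.001 -0.     0.002 -0.001 -0.001 -0.     0.   ] now 0.0034 0.0086
rho [-0.0022 -0.0024 -0.0014 -0.0002  0.0007  0.0011  0.0011  0.0007] th [0.003 0.004 0.005 0.004 0.003 0.002 0.001 0.    0.   ] end 0.0 0.0
[0.0, 0.0005, 0.0, 0.0028, 0.0, 0.0, 0],[0.0, 0.0005, 0.0, 0.003, 0.0, 0.0, 0],[0.0, 0.0004, 0.0, 0.002, 0.0, 0.0, 0],[0.0, 0.0001, 0.0, 0.0008, 0.0, 0.0, 0],[0.0, 0.0, 0.0, -0.0001, 0.0, 0.0, 0],[0.0, -0.0001, 0.0, -0.0005, 0.0, 0.0, 0],[0.0, -0.0001, 0.0, -0.0005, 0.0, 0.0, 0],[0.0, 0.0, 0.0, -0.0001, 0.0, 0.0, 0],
```

Emit:
step_arm:
  commands:
    - [0,0.0005,0,0.0028,0,0,0]
    - [0,0.0005,0,0.003,0,0,0]
    - [0,0.0004,0,0.002,0,0,0]
    - [0,0.0001,0,0.0008,0,0,0]
    - [0,0,0,-0.0001,0,0,0]
    - [0,-0.0001,0,-0.0005,0,0,0]
    - [0,-0.0001,0,-0.0005,0,0,0]
    - [0,0,0,-0.0001,0,0,0]

```text
t: 16.75
ee_pos: [0.46, -0.1506, 0.2846]
ee_rot: [[-0.997, -0.083, -0.0], [-0.083, 0.997, 0.001], [0.0, 0.001, -1.0]]
force: [-0.2, -0.2, -9.3]
gripper_width: 0.292
finger_force: 60.0
```

```bash
python3 cyc.py 8 3
```

```text
16.85 [('top', np.float64(-0.0076), np.float64(0.96)), ('scene', np.float64(-0.0283), np.float64(0.76))]
costs [np.float64(0.1), np.float64(0.1), np.float64(0.1), np.float64(0.1)]
par [ 7.79e-01 -6.00e-04  2.50e-02 -1.98e-02] res [-0.001  0.001  0.    -0.     0.    -0.    -0.     0.   ] now -0.0095 -0.0194
rho [ 0.0074  0.0076  0.005   0.002  -0.0001 -0.0011 -0.001   0.0001] th [-0.01  -0.012 -0.012 -0.01  -0.007 -0.004 -0.002 -0.     0.   ] end 0.0 0.001
[0.0, -0.0012, 0.0, -0.0067, 0.0, 0.0, 0],[0.0, -0.0012, 0.0, -0.0069, 0.0, 0.0, 0],[0.0, -0.0008, 0.0, -0.0043, 0.0, 0.0, 0],[0.0, -0.0002, 0.0, -0.0013, 0.0, 0.0, 0],[0.0, 0.0001, 0.0, 0.0008, 0.0, 0.0, 0],[0.0, 0.0003, 0.0, 0.0018, 0.0, 0.0, 0],[0.0, 0.0003, 0.0, 0.0017, 0.0, 0.0, 0],[0.0, 0.0001, 0.0, 0.0006, 0.0, 0.0, 0],
```

One more hold for margin, then plan the first lateral segment.

Emit:
step_arm:
  commands:
    - [0,-0.0012,0,-0.0067,0,0,0]
    - [0,-0.0012,0,-0.0069,0,0,0]
    - [0,-0.0008,0,-0.0043,0,0,0]
    - [0,-0.0002,0,-0.0013,0,0,0]
    - [0,0.0001,0,0.0008,0,0,0]
    - [0,0.0003,0,0.0018,0,0,0]
    - [0,0.0003,0,0.0017,0,0,0]
    - [0,0.0001,0,0.0006,0,0,0]

```text
t: 17.85
ee_pos: [0.4599, -0.1505, 0.2846]
ee_rot: [[-0.997, -0.083, -0.0], [-0.083, 0.997, 0.0], [0.0, 0.0, -1.0]]
force: [0.7, -0.2, -10.5]
gripper_width: 0.293
finger_force: 60.0
```

```bash
cat > cyc.py <<'E'
from ctl import *
import sys
# usage: cyc.py n window [gx gy gz]
H=load(); t=measure(H)
M=[m for m in H['meas'] if m[0]>t-float(sys.argv[2])]
tw=M[0][0]; e=min(H['est'],key=lambda e:abs(e[0]-tw-.1))
H['win']=[tw,[M[0][1],e[2]],[.01,.5]]
x=fit(H,t); c1=None
if len(sys.argv)>3: c1=[float(a) for a in sys.argv[3:6]]+H['c'][3:]
plan(H,t,x,int(sys.argv[1]),c1); save(H)
E
python3 cyc.py 8 3 0.449 -0.06 0.1046
```

```text
17.95 [('top', np.float64(0.0102), np.float64(0.95)), ('scene', np.float64(-0.0089), np.float64(0.76))]
costs [np.float64(0.1), np.float64(0.1), np.float64(0.1), np.float64(0.1)]
par [ 7.79e-01 -4.00e-04  2.50e-02 -1.94e-02] res [-0. -0. -0.  0. -0.  0.] now 0.0121 0.0245
rho [-0.0071 -0.0012 -0.0259 -0.0238 -0.0297 -0.0945  0.0661  0.1048] th [0.012 0.018 0.041 0.086 0.141 0.193 0.218 0.135 0.066] end 0.043 -0.081
[0.0001, 0.0028, 0.0, 0.0072, 0.0, 0.0, 0],[0.0004, 0.0096, 0.0, 0.0013, 0.0, 0.0, 0],[0.0009, 0.0296, 0.0001, 0.026, 0.0, 0.0, 0],[0.0017, 0.0496, 0.0001, 0.0239, 0.0, 0.0, 0],[0.0025, 0.071, 0.0001, 0.0298, 0.0, 0.0, 0],[0.0031, 0.0982, 0.0008, 0.0946, 0.0, 0.0, 0],[0.0034, 0.0773, 0.0004, -0.066, 0.0, 0.0, 0],[0.0034, 0.0718, 0.001, -0.1047, 0.0, 0.0, 0],
```

```bash
cat > gn.py <<'E'
import numpy as np
class Z: pass
def least_squares(f,x,diff_step=1e-3,bounds=None,it=5):
    x=np.array(x,float)
    for _ in range(it):
        r=f(x); J=np.array([(f(x+e)-r)/.01 for e in np.eye(len(x))*.01]).T
        x=x-np.linalg.lstsq(J,r,rcond=None)[0]
    z=Z(); z.x=x; z.cost=.5*(f(x)**2).sum(); return z
E
sed -i 's/from scipy.optimize import least_squares/from gn import least_squares/' ctl.py
cat > rp.py <<'E'
from ctl import *
import sys
H=load(); t=robot.get_state()['t']; H['kn']=[k for k in H['kn'] if k[0]<=t+1e-6]; H['c']=H['cbase']; H['c'][4]=H['kn'][-1][1]; e=H['est'][-1]
c1=None
if len(sys.argv)>2: c1=[float(a) for a in sys.argv[2:5]]+H['c'][3:]
print(t,H['c']); plan(H,t,e[1:],int(sys.argv[1]),c1); save(H)
E
python3 rp.py 8 0.449 -0.06 0.1046
```

```text
17.95 [0.46, -0.15, 0.1046, 0.08377580409572781, 0.0001]
rho [-0.0524 -0.0609 -0.0424 -0.0113  0.0207  0.0433  0.0478  0.0254] th [0.012 0.016 0.017 0.019 0.02  0.021 0.018 0.011 0.004] end 0.001 -0.005
[0.0001, 0.0109, 0.0002, 0.0525, 0.0, 0.0, 0],[0.0004, 0.0204, 0.0003, 0.061, 0.0, 0.0, 0],[0.0009, 0.0326, 0.0002, 0.0425, 0.0, 0.0, 0],[0.0017, 0.0474, 0.0, 0.0114, 0.0, 0.0, 0],[0.0025, 0.062, 0.0, -0.0206, 0.0, 0.0, 0],[0.0031, 0.0735, 0.0002, -0.0432, 0.0, 0.0, 0],[0.0034, 0.0806, 0.0002, -0.0477, 0.0, 0.0, 0],[0.0034, 0.0861, 0.0001, -0.0253, 0.0, 0.0, 0],
```

Emit:
step_arm:
  commands:
    - [0.0001,0.0109,0.0002,0.0525,0,0,0]
    - [0.0004,0.0204,0.0003,0.061,0,0,0]
    - [0.0009,0.0326,0.0002,0.0425,0,0,0]
    - [0.0017,0.0474,0,0.0114,0,0,0]
    - [0.0025,0.062,0,-0.0206,0,0,0]
    - [0.0031,0.0735,0.0002,-0.0432,0,0,0]
    - [0.0034,0.0806,0.0002,-0.0477,0,0,0]
    - [0.0034,0.0861,0.0001,-0.0253,0,0,0]

```text
t: 18.95
ee_pos: [0.4494, -0.0647, 0.2845]
ee_rot: [[-0.997, -0.083, -0.002], [-0.083, 0.996, 0.024], [-0.0, 0.024, -1.0]]
force: [-0.4, -0.4, -9.8]
gripper_width: 0.298
finger_force: 60.0
```

```bash
python3 cyc.py 8 2.4 0.438 0.03 0.1046
```

```text
19.05 [('top', np.float64(0.0065), np.float64(0.96)), ('scene', np.float64(-0.0156), np.float64(0.71))]
costs [np.float64(21915.8), np.float64(21915.8), np.float64(21578.9), np.float64(2306.8)]
par [ 0.8661 -0.0243  0.0517 -0.1443] res [ 0.004 -0.005  0.265  0.14   0.06  -0.071] now 0.0487 -0.1736
rho [-0.0254 -0.0328 -0.0143  0.0167  0.0491  0.0728  0.0774  0.0511] th [0.049 0.032 0.02  0.014 0.013 0.014 0.013 0.009 0.004] end 0.002 -0.006
[0.0001, 0.0106, 0.0003, 0.0508, 0.0, 0.0, 0],[0.0004, 0.0198, 0.0005, 0.0582, 0.0, 0.0, 0],[0.0009, 0.0321, 0.0008, 0.0397, 0.0, 0.0, 0],[0.0017, 0.0469, 0.0012, 0.0087, 0.0, 0.0, 0],[0.0025, 0.0614, 0.0017, -0.0237, 0.0, 0.0, 0],[0.0031, 0.0727, 0.0023, -0.0474, 0.0, 0.0, 0],[0.0034, 0.0798, 0.0025, -0.052, 0.0, 0.0, 0],[0.0034, 0.086, 0.0024, -0.0257, 0.0, 0.0, 0],
```

```bash
sed -i 's/^        if f>.3:.*$//; s/^        if f<-.3:.*$//; s/mgl\*np.sin(th)/mgl*th/' ctl.py
sed -i "s/H.get('v0s',\[.*\])\]/[x0[1]]]/" ctl.py
cat > refit.py <<'E'
from ctl import *
import sys
H=load(); t=robot.get_state()['t']; H['kn']=[k for k in H['kn'] if k[0]<=t+1e-6]; H['c']=H['cbase']; H['c'][4]=H['kn'][-1][1]; H['est'].pop(); H['par']=[.779,-.0004,.025,-.019]
M=[m for m in H['meas'] if m[0]>t-float(sys.argv[2])]; tw=M[0][0]; e=min(H['est'],key=lambda e:abs(e[0]-tw-.1)); H['win']=[tw,[M[0][1],e[2]],[.01,.5]]
x=fit(H,t); c1=None
if len(sys.argv)>3: c1=[float(a) for a in sys.argv[3:6]]+H['c'][3:]
plan(H,t,x,int(sys.argv[1]),c1); save(H)
E
python3 refit.py 8 2.4 0.438 0.03 0.1046
```

```text
costs [np.float64(0.0)]
par [ 7.79e-01 -7.00e-04  2.50e-02 -1.96e-02] res [-0.  0. -0.  0. -0.  0.] now 0.0035 -0.0028
rho [-0.0442 -0.062  -0.0472 -0.0159  0.018   0.043   0.0491  0.0269] th [0.004 0.008 0.015 0.02  0.024 0.024 0.02  0.012 0.004] end 0.001 -0.005
[0.0001, 0.014, 0.0005, 0.0696, 0.0, 0.0, 0],[0.0004, 0.0251, 0.0009, 0.0874, 0.0, 0.0, 0],[0.0009, 0.038, 0.0011, 0.0726, 0.0, 0.0, 0],[0.0017, 0.0527, 0.0013, 0.0413, 0.0, 0.0, 0],[0.0025, 0.067, 0.0017, 0.0074, 0.0, 0.0, 0],[0.0031, 0.078, 0.0021, -0.0176, 0.0, 0.0, 0],[0.0034, 0.0849, 0.0023, -0.0237, 0.0, 0.0, 0],[0.0034, 0.0903, 0.0023, -0.0015, 0.0, 0.0, 0],
```

Emit:
step_arm:
  commands:
    - [0.0001,0.014,0.0005,0.0696,0,0,0]
    - [0.0004,0.0251,0.0009,0.0874,0,0,0]
    - [0.0009,0.038,0.0011,0.0726,0,0,0]
    - [0.0017,0.0527,0.0013,0.0413,0,0,0]
    - [0.0025,0.067,0.0017,0.0074,0,0,0]
    - [0.0031,0.078,0.0021,-0.0176,0,0,0]
    - [0.0034,0.0849,0.0023,-0.0237,0,0,0]
    - [0.0034,0.0903,0.0023,-0.0015,0,0,0]

```text
t: 20.05
ee_pos: [0.4384, 0.025, 0.2845]
ee_rot: [[-0.997, -0.083, -0.002], [-0.083, 0.996, 0.025], [-0.0, 0.026, -1.0]]
force: [0.1, -0.5, -9.0]
gripper_width: 0.296
finger_force: 60.0
```

```bash
python3 cyc.py 8 2.5 0.427 0.12 0.1046
```

```text
20.15 [('top', np.float64(0.0714), np.float64(0.96)), ('scene', np.float64(0.0564), np.float64(0.72))]
costs [np.float64(0.2)]
par [ 7.792e-01  7.000e-04  2.500e-02 -1.970e-02] res [ 0.    -0.    -0.     0.001 -0.     0.   ] now 0.0832 0.1585
rho [-0.1021 -0.1224 -0.0861 -0.0296  0.0229  0.0564  0.0614  0.0307] th [0.083 0.107 0.117 0.106 0.084 0.059 0.036 0.017 0.004] end 0.001 -0.005
[0.0001, 0.0246, 0.0015, 0.129, 0.0, 0.0, 0],[0.0004, 0.0361, 0.0023, 0.1493, 0.0, 0.0, 0],[0.0009, 0.0452, 0.0018, 0.113, 0.0, 0.0, 0],[0.0017, 0.0555, 0.0015, 0.0565, 0.0, 0.0, 0],[0.0025, 0.0664, 0.0018, 0.004, 0.0, 0.0, 0],[0.0031, 0.0759, 0.0023, -0.0295, 0.0, 0.0, 0],[0.0034, 0.0829, 0.0025, -0.0345, 0.0, 0.0, 0],[0.0034, 0.0899, 0.0024, -0.0038, 0.0, 0.0, 0],
```

```bash
python3 rp.py 5
```

```text
20.15 [0.438, 0.03, 0.1046, 0.08377580409572781, 0.0269]
rho [-0.0843 -0.0836 -0.0317  0.0225  0.0357] th [0.083 0.105 0.102 0.072 0.035 0.011] end 0.004 -0.012
[0.0, 0.02, 0.0011, 0.1112, 0.0, 0.0, 0],[0.0, 0.0198, 0.0011, 0.1105, 0.0, 0.0, 0],[0.0, 0.0105, 0.0003, 0.0586, 0.0, 0.0, 0],[0.0, 0.0008, 0.0, 0.0044, 0.0, 0.0, 0],[0.0, -0.0016, 0.0, -0.0088, 0.0, 0.0, 0],
```

Emit:
step_arm:
  commands:
    - [0,0.02,0.0011,0.1112,0,0,0]
    - [0,0.0198,0.0011,0.1105,0,0,0]
    - [0,0.0105,0.0003,0.0586,0,0,0]
    - [0,0.0008,0,0.0044,0,0,0]
    - [0,-0.0016,0,-0.0088,0,0,0]

```text
t: 20.78
ee_pos: [0.4388, 0.0221, 0.2846]
ee_rot: [[-0.997, -0.082, -0.003], [-0.082, 0.996, 0.037], [-0.0, 0.037, -0.999]]
force: [-1.0, 0.4, -9.8]
gripper_width: 0.294
finger_force: 60.0
```

```bash
python3 cyc.py 6 2.5 0.4315 0.083 0.1046
```

```text
20.875 [('top', np.float64(0.0019), np.float64(0.95)), ('scene', np.float64(-0.0208), np.float64(0.72))]
costs [np.float64(0.2)]
par [ 7.794e-01  2.000e-04  2.500e-02 -1.910e-02] res [-0.001  0.001 -0.     0.001  0.001 -0.001] now -0.0057 -0.035
rho [-0.0408 -0.052  -0.025   0.0146  0.0422  0.0332] th [-0.006 -0.002  0.008  0.018  0.022  0.017  0.007] end 0.002 -0.009
[0.0001, 0.0156, 0.0006, 0.0765, 0.0, 0.0, 0],[0.0004, 0.027, 0.0011, 0.0877, 0.0, 0.0, 0],[0.001, 0.0376, 0.0013, 0.0607, 0.0, 0.0, 0],[0.0016, 0.0459, 0.0015, 0.0211, 0.0, 0.0, 0],[0.002, 0.0503, 0.0018, -0.0065, 0.0, 0.0, 0],[0.002, 0.0538, 0.0019, 0.0025, 0.0, 0.0, 0],
```

Emit:
step_arm:
  commands:
    - [0.0001,0.0156,0.0006,0.0765,0,0,0]
    - [0.0004,0.027,0.0011,0.0877,0,0,0]
    - [0.001,0.0376,0.0013,0.0607,0,0,0]
    - [0.0016,0.0459,0.0015,0.0211,0,0,0]
    - [0.002,0.0503,0.0018,-0.0065,0,0,0]
    - [0.002,0.0538,0.0019,0.0025,0,0,0]

```text
t: 21.62
ee_pos: [0.432, 0.0768, 0.2844]
ee_rot: [[-0.997, -0.083, -0.003], [-0.083, 0.996, 0.033], [0.0, 0.033, -0.999]]
force: [-0.1, -0.4, -8.8]
gripper_width: 0.292
finger_force: 60.0
```

```bash
python3 cyc.py 6 2.5 0.423 0.142 0.1046
```

```text
21.725 [('top', np.float64(0.049), np.float64(0.95)), ('scene', np.float64(0.0324), np.float64(0.71))]
costs [np.float64(0.5)]
par [ 0.7794  0.0017  0.0248 -0.0186] res [-0.    -0.     0.001  0.    -0.    -0.   ] now 0.0549 0.1032
rho [-0.0996 -0.1096 -0.0551  0.0161  0.0639  0.0508] th [0.055 0.074 0.084 0.078 0.059 0.033 0.011] end 0.004 -0.013
[0.0001, 0.0259, 0.0017, 0.1328, 0.0, 0.0, 0],[0.0007, 0.0381, 0.0022, 0.1428, 0.0, 0.0, 0],[0.0018, 0.0456, 0.0017, 0.0883, 0.0, 0.0, 0],[0.0028, 0.0501, 0.0016, 0.0171, 0.0, 0.0, 0],[0.0034, 0.0518, 0.002, -0.0307, 0.0, 0.0, 0],[0.0035, 0.0563, 0.002, -0.0176, 0.0, 0.0, 0],
```

Emit:
step_arm:
  commands:
    - [0.0001,0.0259,0.0017,0.1328,0,0,0]
    - [0.0007,0.0381,0.0022,0.1428,0,0,0]
    - [0.0018,0.0456,0.0017,0.0883,0,0,0]
    - [0.0028,0.0501,0.0016,0.0171,0,0,0]
    - [0.0034,0.0518,0.002,-0.0307,0,0,0]
    - [0.0035,0.0563,0.002,-0.0176,0,0,0]

```text
t: 22.48
ee_pos: [0.4239, 0.1323, 0.2843]
ee_rot: [[-0.997, -0.083, -0.004], [-0.083, 0.995, 0.05], [0.0, 0.051, -0.999]]
force: [-0.4, 0.2, -9.8]
gripper_width: 0.293
finger_force: 60.0
```

```bash
python3 cyc.py 6 2.5 0.415 0.1988 0.1046
```

```text
22.575 [('top', np.float64(0.0073), np.float64(0.9)), ('scene', np.float64(-0.0204), np.float64(0.72))]
costs [np.float64(1.9)]
par [ 0.7789  0.0013  0.0247 -0.0174] res [-0.004  0.002  0.002 -0.002 -0.001 -0.002  0.002] now -0.0035 -0.0292
rho [-0.0483 -0.0653 -0.0344  0.0126  0.0463  0.0373] th [-0.004  0.004  0.017  0.028  0.03   0.021  0.008] end 0.003 -0.01
[0.0001, 0.0198, 0.001, 0.0991, 0.0, 0.0, 0],[0.0007, 0.0329, 0.0018, 0.1161, 0.0, 0.0, 0],[0.0016, 0.0439, 0.0021, 0.0852, 0.0, 0.0, 0],[0.0025, 0.0521, 0.0024, 0.0382, 0.0, 0.0, 0],[0.0031, 0.056, 0.0028, 0.0045, 0.0, 0.0, 0],[0.0032, 0.0596, 0.0029, 0.0135, 0.0, 0.0, 0],
```

Emit:
step_arm:
  commands:
    - [0.0001,0.0198,0.001,0.0991,0,0,0]
    - [0.0007,0.0329,0.0018,0.1161,0,0,0]
    - [0.0016,0.0439,0.0021,0.0852,0,0,0]
    - [0.0025,0.0521,0.0024,0.0382,0,0,0]
    - [0.0031,0.056,0.0028,0.0045,0,0,0]
    - [0.0032,0.0596,0.0029,0.0135,0,0,0]

```text
t: 23.32
ee_pos: [0.4157, 0.1918, 0.2845]
ee_rot: [[-0.997, -0.083, -0.003], [-0.083, 0.996, 0.037], [0.0, 0.037, -0.999]]
force: [0.9, 0.1, -9.8]
gripper_width: 0.297
finger_force: 60.0
```

```bash
python3 cyc.py 5 2.5
```

```text
23.425 [('top', np.float64(0.0529), np.float64(0.91)), ('scene', np.float64(0.0341), np.float64(0.72))]
costs [np.float64(1.0)]
par [ 0.7793  0.0025  0.0248 -0.0197] res [ 0.001 -0.002 -0.     0.003 -0.001  0.   ] now 0.0578 0.1029
rho [-0.0625 -0.0685 -0.0298  0.0137  0.0259] th [0.058 0.075 0.076 0.055 0.027 0.008] end 0.003 -0.01
[0.0, 0.0179, 0.0009, 0.0998, 0.0, 0.0, 0],[0.0, 0.019, 0.001, 0.1058, 0.0, 0.0, 0],[0.0, 0.0121, 0.0004, 0.0671, 0.0, 0.0, 0],[0.0, 0.0042, 0.0001, 0.0236, 0.0, 0.0, 0],[0.0, 0.0021, 0.0, 0.0114, 0.0, 0.0, 0],
```

Emit:
step_arm:
  commands:
    - [0,0.0179,0.0009,0.0998,0,0,0]
    - [0,0.019,0.001,0.1058,0,0,0]
    - [0,0.0121,0.0004,0.0671,0,0,0]
    - [0,0.0042,0.0001,0.0236,0,0,0]
    - [0,0.0021,0,0.0114,0,0,0]

```text
t: 24.05
ee_pos: [0.4157, 0.1931, 0.2845]
ee_rot: [[-0.997, -0.083, -0.002], [-0.083, 0.996, 0.027], [0.0, 0.027, -1.0]]
force: [-0.2, 0.3, -9.3]
gripper_width: 0.296
finger_force: 60.0
```

```bash
sed -i "s/p=robot.read_camera(n); a,q/p=robot.read_camera(n); np.save(n+'3.npy',p,allow_pickle=True); a,q/" ctl.py; python3 cyc.py 5 2.5
python3 - <<'E'
from ctl import *
H=load(); c=H['c']; out=[]
e=np.array([np.cos(.0838),np.sin(.0838),0]); l=np.array([-e[1],e[0],0])
for n in('top','scene'):
    p=np.load(n+'3.npy',allow_pickle=True).item(); im=p['pixels'][:,:,::-1]
    u=proj(p,[.66,.215,.24]).astype(int); k=4 if n=='top' else 3.5; w=48 if n=='top' else 55
    big=cv2.resize(im[u[1]-w:u[1]+w,u[0]-w:u[0]+w],(384,384))
    f=384/(2*w)
    D=lambda X,col:cv2.circle(big,tuple(np.round((proj(p,X)-u+w+.5)*f).astype(int)),2,col,-1)
    for x in(-.03,.03,.1):
        for y in(-.035,.035): D(np.array([.723,.2247,.24])+x*e+y*l,(255,0,255))
    P=pivot(c)
    for s in(0,.0,.13,.16): D(P+s*e+[0,0,.135],(0,255,255))
    for s in (-.06,.06): D(P+.055*e+s*l+[0,0,-.045],(0,255,0))
    out.append(big)
cv2.imwrite('pics/f3.png',np.hstack(out)); print(pivot(c))
E
```

```text
24.15 [('top', np.float64(-0.0054), np.float64(0.83)), ('scene', np.float64(-0.0267), np.float64(0.7))]
costs [np.float64(2.5)]
par [ 0.7789  0.0022  0.0247 -0.0177] res [-0.004 -0.     0.005 -0.003 -0.001  0.001 -0.   ] now -0.0123 -0.0401
rho [ 0.0081 -0.0022 -0.0062 -0.0058 -0.0031] th [-0.012 -0.012 -0.007 -0.003 -0.001  0.   ] end 0.0 -0.0
[0.0, 0.0032, 0.0, 0.0178, 0.0, 0.0, 0],[0.0, 0.0051, 0.0001, 0.0281, 0.0, 0.0, 0],[0.0, 0.0058, 0.0001, 0.0321, 0.0, 0.0, 0],[0.0, 0.0057, 0.0001, 0.0317, 0.0, 0.0, 0],[0.0, 0.0052, 0.0001, 0.029, 0.0, 0.0, 0],
[0.56347744 0.211268   0.1046    ]
```

View pics/f3.png

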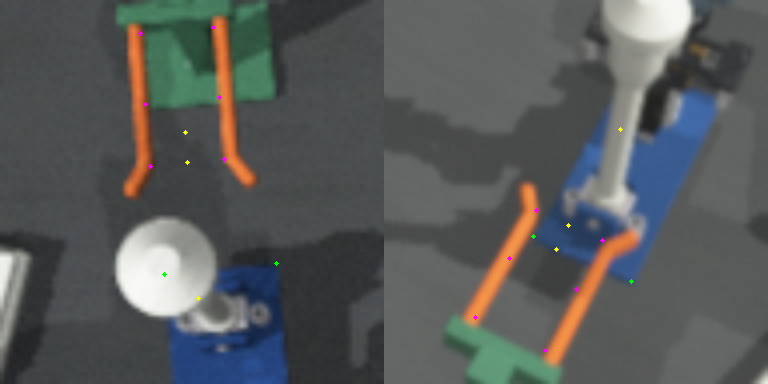

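```bash
python3 rp.py 5 0.4848 0.2047 0.1046
```

```text
24.15 [0.415, 0.1988, 0.1046, 0.08377580409572781, 0.0259]
rho [ 0.008  -0.0022 -0.0062 -0.0057 -0.003 ] th [-0.012 -0.012 -0.007 -0.003 -0.001  0.   ] end 0.0 -0.0
[-0.0041, 0.0032, 0.0, 0.0179, 0.0, 0.0, 0],[-0.0222, 0.0051, 0.0001, 0.0281, 0.0, 0.0, 0],[-0.0478, 0.0058, 0.0001, 0.0321, 0.0, 0.0, 0],[-0.066, 0.0057, 0.0001, 0.0316, 0.0, 0.0, 0],[-0.07, 0.0052, 0.0001, 0.0289, 0.0, 0.0, 0],
```

Emit:
step_arm:
  commands:
    - [-0.0041,0.0032,0,0.0179,0,0,0]
    - [-0.0222,0.0051,0.0001,0.0281,0,0,0]
    - [-0.0478,0.0058,0.0001,0.0321,0,0,0]
    - [-0.066,0.0057,0.0001,0.0316,0,0,0]
    - [-0.07,0.0052,0.0001,0.0289,0,0,0]

```text
t: 24.78
ee_pos: [0.4859, 0.2052, 0.2847]
ee_rot: [[-0.996, -0.084, 0.001], [-0.084, 0.996, -0.003], [-0.001, -0.003, -1.0]]
force: [0.4, -0.3, -9.5]
gripper_width: 0.3
finger_force: 60.0
```

```bash
python3 cyc.py 6 2.6 0.5745 0.2122 0.1046
```

```text
24.875 [('top', np.float64(-0.0036), np.float64(0.76)), ('scene', np.float64(-0.0199), np.float64(0.73))]
costs [np.float64(0.8)]
par [ 0.779   0.0018  0.0249 -0.0188] res [-0.001  0.002 -0.001  0.     0.002 -0.     0.001 -0.002] now -0.0033 -0.0111
rho [ 0.0017  0.0021  0.0005 -0.0016 -0.0031 -0.003 ] th [-0.003 -0.005 -0.005 -0.004 -0.002 -0.001 -0.   ] end 0.0 0.001
[-0.0032, -0.0008, 0.0, -0.0047, 0.0, 0.0, 0],[-0.0189, -0.0009, 0.0, -0.0051, 0.0, 0.0, 0],[-0.045, -0.0006, 0.0, -0.0035, 0.0, 0.0, 0],[-0.0711, -0.0003, 0.0, -0.0014, 0.0, 0.0, 0],[-0.0868, 0.0, 0.0, 0.0001, 0.0, 0.0, 0],[-0.09, 0.0, 0.0, 0.0, 0.0, 0.0, 0],
```

Nearly perfect; go in.

Emit:
step_arm:
  commands:
    - [-0.0032,-0.0008,0,-0.0047,0,0,0]
    - [-0.0189,-0.0009,0,-0.0051,0,0,0]
    - [-0.045,-0.0006,0,-0.0035,0,0,0]
    - [-0.0711,-0.0003,0,-0.0014,0,0,0]
    - [-0.0868,0,0,0.0001,0,0,0]
    - [-0.09,0,0,0,0,0,0]

```text
t: 25.62
ee_pos: [0.5759, 0.2123, 0.2846]
ee_rot: [[-0.997, -0.083, 0.001], [-0.083, 0.997, -0.003], [-0.001, -0.003, -1.0]]
force: [0.1, -0.4, -9.3]
gripper_width: 0.294
finger_force: 60.0
```

```bash
python3 cyc.py 6 2.6 0.5745 0.2122 0.0556
```

```text
25.725 [('top', np.float64(-0.0204), np.float64(0.68)), ('scene', np.float64(-0.0343), np.float64(0.77))]
costs [np.float64(1.1)]
par [ 0.7794  0.0016  0.0248 -0.0165] res [-0.002  0.001  0.002  0.002 -0.001 -0.002  0.003 -0.002] now -0.0215 -0.0406
rho [ 0.0156  0.0159  0.0078 -0.0017 -0.0079 -0.007 ] th [-0.021 -0.026 -0.026 -0.02  -0.012 -0.005 -0.001] end -0.0 0.001
[0.0, -0.0033, 0.0018, -0.0186, 0.0, 0.0, 0],[0.0, -0.0034, 0.0103, -0.0189, 0.0, 0.0, 0],[0.0, -0.0019, 0.0245, -0.0108, 0.0, 0.0, 0],[0.0, -0.0001, 0.0387, -0.0013, 0.0, 0.0, 0],[0.0, 0.001, 0.0473, 0.0049, 0.0, 0.0, 0],[0.0, 0.0009, 0.049, 0.004, 0.0, 0.0, 0],
```

Emit:
step_arm:
  commands:
    - [0,-0.0033,0.0018,-0.0186,0,0,0]
    - [0,-0.0034,0.0103,-0.0189,0,0,0]
    - [0,-0.0019,0.0245,-0.0108,0,0,0]
    - [0,-0.0001,0.0387,-0.0013,0,0,0]
    - [0,0.001,0.0473,0.0049,0,0,0]
    - [0,0.0009,0.049,0.004,0,0,0]

```text
t: 26.48
ee_pos: [0.5746, 0.2133, 0.2351]
ee_rot: [[-0.996, -0.084, 0.0], [-0.084, 0.996, -0.007], [0.0, -0.007, -1.0]]
force: [0.2, -0.4, -9.7]
gripper_width: 0.294
finger_force: 60.0
```

```bash
python3 cyc.py 3 2.6
python3 - <<'E'
from ctl import *
H=load(); c0=H['cbase'];c0[4]=[k for k in H['kn'] if k[0]<=robot.get_state()['t']+1e-6][-1][1]; print(c0)
print(rows(c0,[c0[:2]+[.0542,c0[3],0]])); s=robot.get_state(); print(s['force'],s['ee_pos'])
E
```

```text
26.575 [('top', np.float64(-0.0171), np.float64(0.71)), ('scene', np.float64(-0.0322), np.float64(0.77))]
costs [np.float64(0.5)]
par [ 0.7789  0.001   0.025  -0.0154] res [-0.001  0.001  0.     0.     0.002 -0.002  0.001 -0.001] now -0.0192 -0.0384
rho [ 0.0329  0.0116 -0.0163] th [-0.019 -0.023 -0.018 -0.008] end -0.005 0.009
[0.0, -0.0072, 0.0001, -0.0399, 0.0, 0.0, 0],[0.0, -0.0033, 0.0, -0.0186, 0.0, 0.0, 0],[0.0, 0.0017, 0.0, 0.0093, 0.0, 0.0, 0],
[0.5745, 0.2122, 0.0556, 0.08377580409572781, -0.007]
[[0.0, -0.0013, 0.0014, -0.007, 0.0, 0.0, 0]]
[-0.35197399 -0.02584832 -9.35484639] [0.57458922 0.21312896 0.2354137 ]
```

Emit:
step_arm:
  commands:
    - [0,-0.0013,0.0007,-0.007,0,0,0]
    - [0,-0.0013,0.0014,-0.007,0,0,0]
    - [0,-0.0013,0.0014,-0.007,0,0,0]
    - [0,-0.0013,0.0014,-0.007,0,0,0]
    - [0,-0.0013,0.0014,-0.007,0,0,0]
    - [0,-0.0013,0.0014,-0.007,0,0,0]
    - [0,-0.0013,0.0014,-0.007,0,0,0]
    - [0,-0.0013,0.0014,-0.007,0,0,0]
    - [0,-0.0013,0.0014,-0.007,0,0,0]
    - [0,-0.0013,0.0014,-0.007,0,0,0]
    - [0,-0.0013,0.0014,-0.007,0,0,0]
    - [0,-0.0013,0.0014,-0.007,0,0,0]

```text
t: 28.08
ee_pos: [0.5748, 0.2117, 0.2346]
ee_rot: [[-0.997, -0.083, 0.001], [-0.083, 0.997, -0.0], [-0.001, -0.0, -1.0]]
force: [-0.2, -2.1, -1.0]
gripper_width: 0.292
finger_force: 60.0
```

Run:
```python
from ctl import *
H=load(); H['c']=[.5745,.2122,.0542,.0838,0]; H['kn']=[k for k in H['kn'] if k[0]<27]; save(H)
measure(H,('top','scene','top','scene')); s=robot.get_state(); print(s['force'],s['wrist_torque'],s['ee_pos'])
```

```text
28.275 [('top', np.float64(-0.1333), np.float64(0.6)), ('scene', np.float64(-0.1463), np.float64(0.73)), ('top', np.float64(-0.1332), np.float64(0.6)), ('scene', np.float64(-0.1468), np.float64(0.73))]
[-0.32220329 -2.41643445 -0.09785626] [-0.45026188  0.37812365 -0.00523534] [0.57482739 0.21173741 0.23457927]
```

Emit:
step_arm:
  commands:
    - [0,0,0,0,0,0,0.4]
    - [0,0,0,0,0,0,0.6]
    - [0,0,0,0,0,0,0.8]
    - [0,0,0,0,0,0,0.8]
    - [0,0,0,0,0,0,0.8]
    - [0,0,-0.01,0,0,0,0.8]
    - [0,0,-0.03,0,0,0,0.8]
    - [0,0,-0.06,0,0,0,0.8]
    - [0,0,-0.09,0,0,0,0.8]
    - [0,0,-0.12,0,0,0,0.8]
    - [0.02,0,-0.15,0,0,0,0.8]
    - [0.05,0,-0.17,0,0,0,0.8]
    - [0.08,0,-0.18,0,0,0,0.8]
    - [0.1,0,-0.18,0,0,0,0.8]
    - [0.1,0,-0.18,0,0,0,0.8]
    - [0.1,0,-0.18,0,0,0,0.8]

```text
t: 30.28
ee_pos: [0.4754, 0.2034, 0.4151]
ee_rot: [[-0.997, -0.083, 0.002], [-0.083, 0.997, 0.0], [-0.002, 0.0, -1.0]]
force: [-0.5, 0.4, -1.0]
gripper_width: 0.801
finger_force: 0.0
```

Run:
```python
from ctl import *
H=load(); measure(H,('top','scene','top')); s=robot.get_state(); print(s['t'],s['force'])
out=[]
for n in('top','scene'):
    p=np.load(n+'3.npy',allow_pickle=True).item(); u=proj(p,[.66,.215,.15]).astype(int); w=70
    out.append(cv2.resize(p['pixels'][u[1]-w:u[1]+w,u[0]-w:u[0]+w,::-1],(390,390)))
cv2.imwrite('pics/end.png',np.hstack(out))
```

```text
30.425 [('top', np.float64(-0.133), np.float64(0.56)), ('scene', np.float64(-0.1454), np.float64(0.76)), ('top', np.float64(-0.1329), np.float64(0.56))]
30.425 [ 0.07261737 -0.60062544 -0.33384149]
```

View pics/end.png

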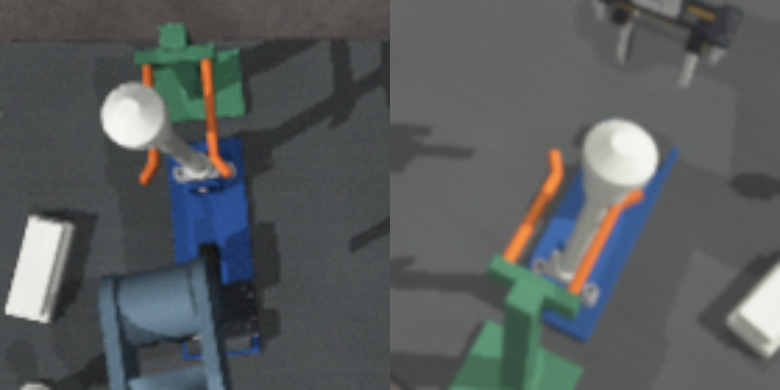

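The end picture shows the stand flat on the table, the stem between the prongs and leaning still on the left prong, and the gripper clear. I'm handing it in.

```bash
python3 -c "
from bench import robot
print(robot.finish_job())"
```

```text
the job is handed in; nothing more can be done
None
```

The job is handed in at about 30.4 s of the 67 s allowed: the casting stayed upright in the air for well over five seconds, the stand is flat on the table in the fork, the casting rests still against the left prong, and the gripper is clear (no verdict was returned).

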